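# Put the microscope optics back in their holders

### The job

Put the four loose microscope parts away, each in the holder made for it: lay the long slim lens barrel in the long V-cradle and the short wide one in the short V-cradle so that they rest down in both Vs between the end cheeks, set the ring flat in the middle of the round cork pad, and the filter cube upright in the middle of the square cork pad with its sides square to the pad. Set every part down gently rather than dropping it, and leave the bundle of tubes and the amber bottle standing where they are.

Things in the scene. Friction and masses are not known exactly. Their poses are not given: they have to be found in the camera images.
- slim_barrel: Long slim lens barrel, black with thin silver bands and glass ends, a plain cylinder 28 mm in diameter and 120 mm long, about 120 g, lying on the bench. Origin at the middle of its axis (14 mm above the bench at the start); its x axis runs along the barrel. It can roll if pushed.
- wide_barrel: Short wide lens barrel, black with thin silver bands and glass ends, a plain cylinder 44 mm in diameter and 72 mm long, about 200 g, lying on the bench. Origin at the middle of its axis (22 mm above the bench at the start); its x axis runs along the barrel. It can roll if pushed.
- adapter_ring: Plain aluminium adapter ring lying flat, 60 mm outer diameter, 32 mm hole, 20 mm high, about 100 g. Origin at the centre of its underside, z up.
- filter_cube: Black filter block with a round glass window on top, 46 x 46 mm, 34 mm high, about 120 g. Origin at the centre of its underside, z up, x and y square to its sides.
- long_cradle: Long V-cradle for the slim barrel, fixed: base plate 156 x 50 mm, 8 mm thick; two grey 90 degree V supports centred 40 mm either side of the middle, 72 mm free between; V bottoms 20 mm above the bench, wings up to 37 and out to 21 mm; end cheeks 34 mm high, 140 mm apart inside. Origin on the bench under the middle, x along the groove. A seated barrel's axis is 39.8 mm above the bench, along x.
- short_cradle: Short V-cradle for the wide barrel, fixed: base plate 104 x 68 mm, 8 mm thick; two grey 90 degree V supports centred 24 mm either side of the middle, 40 mm free between; V bottoms 16 mm above the bench, wings up to 41.5 and out to 30 mm; end cheeks 38 mm high, 88 mm apart inside. Origin on the bench under the middle, x along the groove. A seated barrel's axis is 47.1 mm above the bench, along x.
- round_pad: Round cork pad for the ring, fixed to the bench, 80 mm in diameter, 8 mm thick. Origin at the centre of its underside, on the bench, z up.
- square_pad: Square cork pad for the filter cube, fixed to the bench, 66 x 66 mm, 8 mm thick. Origin at the centre of its underside, on the bench, z up, x and y square to its edges.
- tube_bundle: Bundle of seven white-capped sample tubes held by a green band, standing, 52 mm across, 88 mm high; to be left alone. Origin at the centre of its underside.
- stain_bottle: Amber glass bottle, standing, 52 mm in diameter, 105 mm high; to be left alone. Origin at the centre of its underside.

How it is judged (in metres and radians):
At the end, for the whole second after the job is handed in: Barrels in both Vs of their cradles (axis within 5 mm of seated sideways and in height, 0.1 rad, 13 mm slim / 11 mm wide from the middle lengthwise); ring and cube upright within 12 mm of their pads' centres, cube within 0.26 rad of square; all released, at rest; tubes and bottle standing (x of slim_barrel in the frame of long_cradle between -0.013 and 0.013 m and y of slim_barrel in the frame of long_cradle between -0.005 and 0.005 m and z of slim_barrel in the frame of long_cradle between 0.0348 and 0.0448 m and angle between the x axis of slim_barrel and the x axis of long_cradle, either way round below 0.1 rad and linear speed of each of slim_barrel, wide_barrel, adapter_ring, filter_cube below 0.02 m/s and angular speed of each of slim_barrel, wide_barrel, adapter_ring, filter_cube below 0.3 rad/s and contact force between the fingers and slim_barrel below 0.1 N and x of wide_barrel in the frame of short_cradle between -0.011 and 0.011 m and y of wide_barrel in the frame of short_cradle between -0.005 and 0.005 m and z of wide_barrel in the frame of short_cradle between 0.0421 and 0.0521 m and angle between the x axis of wide_barrel and the x axis of short_cradle, either way round below 0.1 rad and contact force between the fingers and wide_barrel below 0.1 N and horizontal distance between adapter_ring and round_pad below 0.012 m and z of adapter_ring in the frame of round_pad between 0.004 and 0.012 m and angle between each of adapter_ring, filter_cube's own z axis and vertical below 0.1 rad and contact force between the fingers and adapter_ring below 0.1 N and horizontal distance between filter_cube and square_pad below 0.012 m and z of filter_cube in the frame of square_pad between 0.004 and 0.012 m and contact force between the fingers and filter_cube below 0.1 N and (angle between the x axis of filter_cube and the x axis of square_pad, either way round below 0.26 rad or angle between the y axis of filter_cube and the x axis of square_pad, either way round below 0.26 rad) and angle between each of tube_bundle, stain_bottle's own z axis and vertical below 0.2 rad); the robot touches nothing.
It fails at once if The tube bundle or the amber bottle is shifted by more than 25 mm or knocked over (distance of any of tube_bundle, stain_bottle from where it was at the start of the episode above 0.025 m or angle between any of tube_bundle, stain_bottle's own z axis and vertical above 0.5 rad).
It fails at once if A part is slammed onto its holder (more than 40 N between them) (contact force between slim_barrel and long_cradle above 40 N or contact force between wide_barrel and short_cradle above 40 N or contact force between adapter_ring and round_pad above 40 N or contact force between filter_cube and square_pad above 40 N).
It fails at once if A part is let fall (faster than 0.45 m/s while the fingers do not hold it, about a 10 mm drop) ((linear speed of slim_barrel above 0.45 m/s and contact force between the fingers and slim_barrel below 0.1 N) or (linear speed of wide_barrel above 0.45 m/s and contact force between the fingers and wide_barrel below 0.1 N) or (linear speed of adapter_ring above 0.45 m/s and contact force between the fingers and adapter_ring below 0.1 N) or (linear speed of filter_cube above 0.45 m/s and contact force between the fingers and filter_cube below 0.1 N)).
It also fails if it takes over 120 s, if anything falls off the work surface, if the arm or the gripper's body presses on something with over 40 N, if the wrist force passes 120 N, or if a joint passes its speed limit or range.

### The arm

A 6-joint arm with a two-finger parallel gripper is mounted at the origin on the work surface. World frame = base frame: x ahead of the robot, y to its left, z up, the work surface at z = 0. Lengths are in mm, angles in degrees, forces in N, time in s.
With the tool pointing down it reaches from about 300 to 850 mm from the base axis. Payload 4.2 kg.
Tool frame: the origin (TCP) lies at the very end of the fingers, on their centre line; the grasp point (between the pads) lies 19 mm behind it; z points along the fingers, y is the direction in which the jaws open and shut (so a half turn about z gives the same grasp; the last joint's range is limited). The gripper opens to 91 mm and grips with 3 to 60 N. Pads are 32 mm wide; open, the fingers measure 118 mm over their backs; the gripper's body (76 mm by 178 mm) begins 60 mm behind the grasp point.
Start: joints at [71.219, 18.312, 89.639, -0, 72.044, -1.146], TCP at [174.206, 547.992, 213.976] pointing down, gripper open.
Joint ranges: [-177.97, 177.97], [-48.28, 115.42], [12.27, 149.76], [-77.06, 257.06], [2.81, 150.46], [-146.56, 146.56]. Speed limits (degrees/s): [147.25, 147.25, 180, 180, 180, 180].

### API

Orientations are given as [roll, pitch, yaw] about the fixed x, y, z axes, in that order (R = Rz(yaw) Ry(pitch) Rx(roll)).
In Python, from workcell import env gives the robot as it stands. The module is installed in compiled form; this text tells all that it offers.
- The arm moves only by the tool arm_command, never from a script. Its argument "targets" is a list of rows, each a list of 5 numbers: the closure, from 0 (fully open) to 1 (shut), then the shift along the tool's x, y, z each as a share of 50 cm, from -1 to 1, then the turn about the tool's z as a share of pi/4 rad, from -1 to 1. A call has 1 to 8 rows; each row is the pose to reach, as a shift and turn from the pose measured when the call began, along the tool's axes at that moment; what a row does not reach only later rows make up. A row lasts 1/12 s, in which the tool goes at most 41.7 mm and 7.16 degrees, less where a joint would pass 70% of its speed; a pose out of reach is approached as far as the arm can. A call with a number of a shift or a turn outside -1 to 1 is refused whole. A call with a gripper value outside its range is refused whole. The fingers move at their own pace and stop on an object; "squeeze" is the grip in N (left out, the last holds). Time passes only in rows, so rows that repeat a pose let the fingers close. It gives the time, the measured TCP pose, the force and the opening at its end, in the units of the state.
- env.state(): the state, without advancing time (a new reading comes with each control period).
- env.grab_frame(name): name is "side" or "top"; returns the picture (420x560x3 uint8, red, green, blue); there is no depth.
- env.camera_params(name): a dict with "camera_matrix" (3x3 intrinsics, pixels), "R" (3x3) and "t" (3): a world point X has camera coordinates R X + t. Camera axes: x right, y down, z forward; pixel columns grow to the right and rows downward; lengths in mm; the calibration is good to about 2 mm. A picture is of the moment at which its call begins. camera_params takes no time and is no camera call.
- env.job_done(): hands the job in, once; it reports no verdict.
The state is a dict: "time_s": time; "qpos": joint angles; "qvel": joint speeds; "effort": joint torques, N m; "ee_pos": TCP position; "ee_rot": TCP orientation; "force": force on the tool from outside, world axes, zero at the start; "torque": the same for the moment, N m; "gripper_width": finger opening in mm.
Only numpy, scipy, OpenCV 4.12 (cv2) and the standard library are available. Lean on these libraries where they do the work, as an engineer would, in place of code of your own. Each camera call takes 0.05 s, during which the arm holds its last target.

## Working session

There is one attempt and no reset: what is moved stays moved. The work goes in short steps, Python scripts to look and compute and a tool call to move; the robot and the scene stay as the last step left them, time stands still between calls to the robot, and variables do not carry over. Pictures are saved under pics/ and viewed, and the job is handed in when it is done.

Besides the shell and the picture viewer there is one more tool, called after "Call:" as name(argument=value, ...), one argument or row to a line, values as JSON. arm_command: Moves the arm, as the interface text tells. Shift numbers are shares of 50 cm and turn numbers shares of pi/4 rad, none past 1 either way. Its arguments: {"type":"object","properties":{"targets":{"type":"array"},"squeeze":{"type":"number"}},"required":["targets"]}

```bash
mkdir -p pics; python3 - <<'E'
from workcell import env
import cv2,numpy as np
for n in ("top","side"):
    im=env.grab_frame(n); cv2.imwrite(f"pics/{n}0.png",im[:,:,::-1])
    p=env.camera_params(n); print(n,{k:np.round(v,3).tolist() for k,v in p.items()})
s=env.state(); print({k:np.round(v,3).tolist() for k,v in s.items()})
E
```

```text
top {'camera_matrix': [[429.948, 0.0, 285.464], [0.0, 429.948, 213.088], [0.0, 0.0, 1.0]], 'R': [[0.022, -1.0, 0.014], [-0.983, -0.024, -0.183], [0.183, -0.01, -0.983]], 't': [-25.329, 517.717, 1021.148]}
side {'camera_matrix': [[523.329, 0.0, 286.695], [0.0, 523.329, 209.726], [0.0, 0.0, 1.0]], 'R': [[0.999, -0.036, 0.009], [-0.019, -0.724, -0.689], [0.031, 0.689, -0.724]], 't': [-520.092, 53.103, 1391.07]}
{'time_s': 0.1, 'qpos': [71.218, 18.347, 89.699, 0.001, 72.044, -1.146], 'qvel': [0.022, -0.05, -0.127, -0.034, -0.001, -0.088], 'effort': [-0.001, -41.333, -23.251, 0.073, 0.042, -0.0], 'ee_pos': [174.055, 547.546, 213.21], 'ee_rot': [-179.909, -0.003, 162.363], 'force': [0.026, -0.436, -1.063], 'torque': [0.011, 0.055, 0.019], 'gripper_width': 91.267}
```

View pics/top0.png

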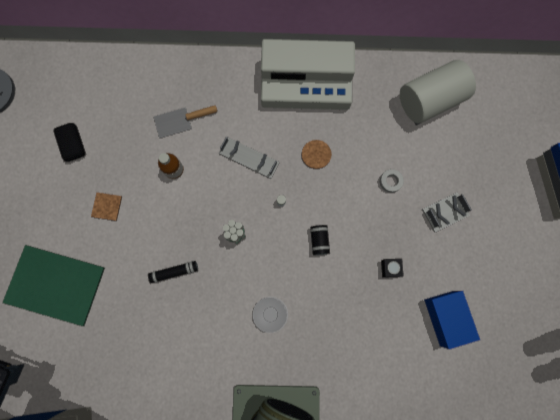

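View pics/side0.png

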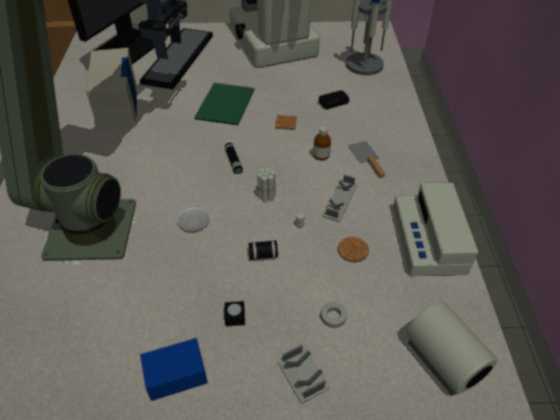

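```bash
cat > h.py <<'E'
import cv2,numpy as np
from workcell import env
def unproj(n,u,v,z):
    p=env.camera_params(n);K=np.array(p["camera_matrix"]);R=np.array(p["R"]);t=np.array(p["t"]).ravel()
    d=R.T@np.linalg.inv(K)@np.array([u,v,1.0]);c=-R.T@t
    return c+d*(z-c[2])/d[2]
def proj(n,X):
    p=env.camera_params(n);K=np.array(p["camera_matrix"]);R=np.array(p["R"]);t=np.array(p["t"]).ravel()
    q=K@(R@np.asarray(X,float)+t);return q[:2]/q[2]
E
python3 - <<'E'
import cv2,numpy as np
im=cv2.imread("pics/top0.png")
def crop(c,r,h=33,s=4):
    a=im[r-h:r+h,c-h:c+h]; a=cv2.resize(a,None,fx=s*.7,fy=s*.7,interpolation=cv2.INTER_CUBIC)
    a=np.clip(a.astype(float)*1.4,0,255).astype(np.uint8)
    a[:2]=255;a[:,:2]=255
    cv2.putText(a,f"{c-h},{r-h}",(4,12),0,.4,(0,0,255),1)
    return a
P=[(173,272),(320,240),(391,181),(393,268),(248,157),(447,212),(317,154),(106,207)]
rows=[np.hstack([crop(*p) for p in P[i:i+4]]) for i in (0,4)]
m=np.vstack(rows);print(m.shape);cv2.imwrite("pics/m0.png",m)
E
```

```text
(370, 740, 3)
```

View pics/m0.png

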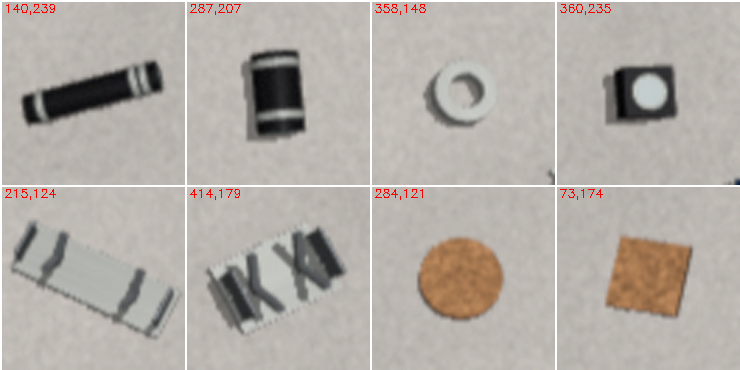

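```bash
python3 - <<'E'
import cv2,numpy as np
im=cv2.imread("pics/top0.png");sd=cv2.imread("pics/side0.png")
def crop(im,c,r,h=30,s=6.5):
    a=im[r-h:r+h,c-h:c+h]; a=cv2.resize(a,(390,300) if 0 else (300,300),interpolation=cv2.INTER_CUBIC)
    a=np.clip((a.astype(float)-40)*1.5,0,255).astype(np.uint8)
    a[:2]=255;a[:,:2]=255
    cv2.putText(a,f"{c-h},{r-h}",(4,12),0,.4,(0,0,255),1)
    return a
cv2.imwrite("pics/m1.png",np.vstack([np.hstack([crop(im,248,157),crop(im,447,212)]),np.hstack([crop(sd,340,198),crop(sd,303,372)])]))
E
```

```text
(no output)
```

View pics/m1.png

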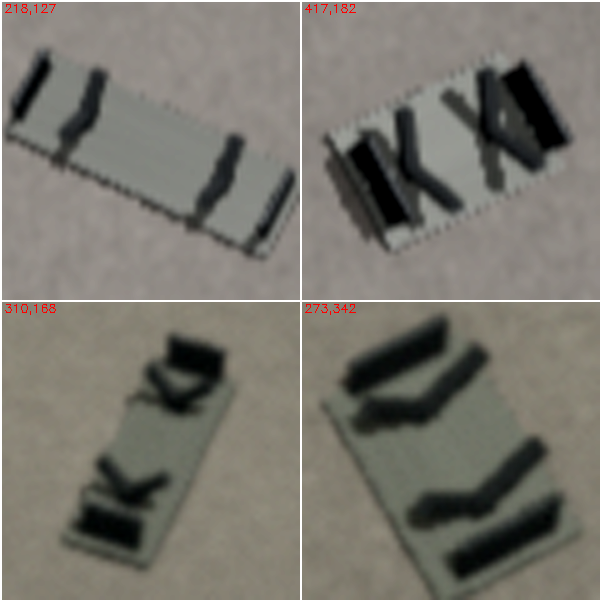

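```bash
cat > fit.py <<'E'
from h import *
from scipy.optimize import least_squares,minimize
IM={n:cv2.imread(f"pics/{n}0.png") for n in("top","side")}
def cyl(r,L):
    a=np.linspace(0,2*np.pi,40,endpoint=False)
    return np.array([[x,r*np.cos(t),r*np.sin(t)+r] for x in(-L/2,L/2) for t in a])
def box(a,b,h,z0=0): return np.array([[x,y,z] for x in(-a/2,a/2) for y in(-b/2,b/2) for z in(z0,z0+h)])
def disc(r,h):
    a=np.linspace(0,2*np.pi,40,endpoint=False)
    return np.array([[r*np.cos(t),r*np.sin(t),z] for z in(0,h) for t in a])
def place(P,x,y,th):
    c,s=np.cos(th),np.sin(th); return np.c_[x+c*P[:,0]-s*P[:,1],y+s*P[:,0]+c*P[:,1],P[:,2]]
def projN(n,P): return np.array([proj(n,p) for p in P])
S=8
def sil(n,P,off,sz):
    h=cv2.convexHull(projN(n,P).astype(np.float32))[:,0]
    m=np.zeros((sz*S,sz*S),np.uint8)
    q=((h-off+0.5)*S*16).astype(np.int32)
    cv2.fillPoly(m,[q],255,shift=4)
    return cv2.resize(m,(sz,sz),interpolation=cv2.INTER_AREA)/255.
def fit(P,x0,kind,cams=("top","side"),sym=False,sz=80):
    tg={}
    for n in cams:
        c=projN(n,place(P,*x0)).mean(0).round().astype(int)-sz//2
        c=np.clip(c,0,[560-sz,420-sz])
        a=IM[n][c[1]:c[1]+sz,c[0]:c[0]+sz].astype(float)
        bg=np.median(a.reshape(-1,3),0)
        hsv=cv2.cvtColor(a.astype(np.uint8),cv2.COLOR_BGR2HSV)
        if kind=="dark": w=np.clip((bg.mean()*.5-a.mean(2))/(bg.mean()*.2)+.5,0,1)
        elif kind=="cork": w=np.clip((hsv[...,1]-60.)/60,0,1)
        elif kind=="bright": w=np.clip((a.mean(2)-bg.mean()*1.18)/(bg.mean()*.1),0,1)
        if kind=="dark": w=cv2.morphologyEx(w,cv2.MORPH_CLOSE,cv2.getStructuringElement(cv2.MORPH_ELLIPSE,(7,7)))
        if kind=="bright": w=cv2.morphologyEx(w,cv2.MORPH_CLOSE,np.ones((9,9)))
        near=cv2.dilate((sil(n,place(P,*x0),c,sz)>0).astype(np.uint8),np.ones((9,9)))
        tg[n]=(c,w*near)
    def cost(x):
        X=(x[0],x[1],x[2]/50)
        return sum(np.abs(sil(n,place(P,*X),c,sz)-w).sum() for n,(c,w) in tg.items())
    x=np.array([x0[0],x0[1],x0[2]*50]);
    for d in (12,5,2):
        r=minimize(cost,x,method="Nelder-Mead",options=dict(initial_simplex=np.vstack([x]+[x+d*e for e in np.eye(3)]),xatol=.1,fatol=.05)); x=r.x
    return x[0],x[1],np.degrees(x[2]/50),r.fun,sum(w.sum() for _,w in tg.values())
E
cat > a.py <<'E'
from fit import *
o=lambda u,v,z:unproj("top",u,v,z)[:2]
def a2(p,q,z):
    d=o(*q,z)-o(*p,z); return np.arctan2(d[1],d[0])
T={"slim":(cyl(14,120),(*o(173,272,14),a2((150,278),(196,267),14)),"dark"),
"wide":(cyl(22,72),(*o(320,240,22),a2((319,228),(321,252),22)),"dark"),
"cube":(box(46,46,34),(*o(393,268,17),0.05),"dark"),
"ring":(disc(30,20),(*o(391,181,15),0),"bright"),
"rpad":(disc(40,8),(*o(317,154,8),0),"cork"),
"spad":(box(66,66,8),(*o(106,207,8),0.15),"cork")}
for k,(P,x0,kd) in T.items():
    print(k,np.round(x0,2))
    for cams in(("top","side"),("top",),("side",)): print("   ",cams,np.round(fit(P,x0,kd,cams),1))
for nm,c in (("tubes",(234,232)),("bottle",(169,163))): print(nm,o(*c,88).round())
print("long")
for n,u,v in [("top",219,153.6),("top",271,178.6),("top",277.6,161),("side",322.4,216),("side",339.6,222),("side",357.4,184.6)]: print(n,unproj(n,u,v,8).round(1)[:2])
print("short")
for n,u,v in [("top",422,209),("top",435,232.4),("top",471,211),("top",457,193),("side",277,362.4),("side",329.6,388),("side",303,402)]: print(n,unproj(n,u,v,8).round(1)[:2])
E
python3 a.py
```

```text
slim [368.16 263.56  -1.31]Traceback (most recent call last):
  File "a.py", line 13, in <module>
    for cams in(("top","side"),("top",),("side",)): print("   ",cams,np.round(fit(P,x0,kd,cams),1))
                                                                              ~~~^^^^^^^^^^^^^^
  File "fit.py", line 41, in fit
    r=minimize(cost,x,method="Nelder-Mead",options=dict(initial_simplex=np.vstack([x]+[x+d*e for e in np.eye(3)]),xatol=.1,fatol=.05)); x=r.x
    res = _minimize_neldermead(fun, x0, args, callback, bounds=bounds,
                               **options)
    fxc = func(xc)
    fx = function(np.copy(x), *(wrapper_args + args))
  File "fit.py", line 38, in cost
    return sum(np.abs(sil(n,place(P,*X),c,sz)-w).sum() for n,(c,w) in tg.items())
  File "fit.py", line 38, in <genexpr>
    return sum(np.abs(sil(n,place(P,*X),c,sz)-w).sum() for n,(c,w) in tg.items())
                      ~~~^^^^^^^^^^^^^^^^^^^^
  File "fit.py", line 16, in sil
    h=cv2.convexHull(projN(n,P).astype(np.float32))[:,0]
                     ~~~~~^^^^^
  File "fit.py", line 13, in projN
    def projN(n,P): return np.array([proj(n,p) for p in P])
                                     ~~~~^^^^^
  File "h.py", line 8, in proj
    p=env.camera_params(n);K=np.array(p["camera_matrix"]);R=np.array(p["R"]);t=np.array(p["t"]).ravel()
ValueError: time passes only in moves, steps and waits
```

```bash
python3 - <<'E'
from workcell import env
import json,numpy as np
json.dump({n:{k:np.array(v).tolist() for k,v in env.camera_params(n).items()} for n in("top","side")},open("cam.json","w"))
E
cat > h.py <<'E'
import cv2,numpy as np,json
C=json.load(open("cam.json"));C={n:(np.array(p["camera_matrix"]),np.array(p["R"]),np.array(p["t"]).ravel()) for n,p in C.items()}
def unproj(n,u,v,z):
    K,R,t=C[n]
    d=R.T@np.linalg.inv(K)@np.array([u,v,1.0]);c=-R.T@t
    return c+d*(z-c[2])/d[2]
def proj(n,X):
    K,R,t=C[n]
    q=K@(R@np.asarray(X,float)+t);return q[:2]/q[2]
E
sed -i 's/^def projN.*/def projN(n,P):\n    K,R,t=C[n]; q=(P@R.T+t)@K.T; return q[:,:2]\/q[:,2:]/' fit.py
python3 a.py
```

```text
slim [368.16 263.56  -1.31]
    ('top', 'side') [368.3 264.9 -73.9 120.3 760.9]
    ('top',) [368.9 263.7 -73.8  74.2 500.9]
    ('side',) [367.3 267.4 -74.3  42.6 260.1]
wide [ 456.14 -102.06   -3.05]
    ('top', 'side') [ 455.7 -100.2 -174.3   57.6  998.3]
    ('top',) [ 456.3 -100.3 -173.6   26.2  507.6]
    ('side',) [ 455.3 -100.2 -175.7   25.7  490.8]
cube [ 3.9048e+02 -2.8638e+02  5.0000e-02]
    ('top', 'side') [ 389.9 -281.7    4.7  337.5  613.9]
    ('top',) [ 390.4 -281.5    4.1  155.8  262.8]
    ('side',) [ 389.5 -279.8    4.7  175.4  351.2]
ring [ 616.26 -287.04    0.  ]
    ('top', 'side') [ 619.4 -129.3  -53.5    0.     0. ]
    ('top',) [ 752.3 -151.  -247.5    0.     0. ]
    ('side',) [ 508.3 -135.   -64.2    0.     0. ]
rpad [686.99 -93.7    0.  ]
    ('top', 'side') [ 687.8  -90.     1.5  118.4 1244.2]
    ('top',) [689.2 -91.   -0.8  57.9 652.3]
    ('side',) [687.4 -86.1  -1.2  56.8 591.9]
spad [5.3013e+02 4.4829e+02 1.5000e-01]
    ('top', 'side') [532.9 451.4  -5.8 107.  877.7]
    ('top',) [534.5 450.6  -7.2  67.1 625.1]
    ('side',) [532.9 456.4  -4.1  36.7 252.7]
tubes [462. 108.]
bottle [628. 273.]
long
top [681.2 165.5]
top [616.5  26.3]
top [664.9  10.2]
side [618.4  25.6]
side [662.9   2.4]
side [729.6 146.2]
short
top [ 545.2 -367.9]
top [ 484.6 -399.3]
top [ 543.  -495.7]
top [ 590.2 -461.5]
side [ 485.2 -400.4]
side [ 593.  -461.1]
side [ 536.1 -489.1]
```

```bash
cat > b.py <<'E'
from fit import *
import fit as F
o=lambda u,v,z:unproj("top",u,v,z)[:2]
for n,c in(("top",(391,181)),("side",(333,314))):
    a=IM[n][c[1]-8:c[1]+9,c[0]-14:c[0]+15].mean(2); print(a[8].round().astype(int), np.median(IM[n][c[1]-30:c[1]+30,c[0]-30:c[0]+30].mean(2)))
E
python3 b.py
cat > ov.py <<'E'
from fit import *
def loop(P): return P
def shapes(k):
    if k=="slim": return [cyl(14,120)]
    if k=="wide": return [cyl(22,72)]
    if k=="cube": return [box(46,46,34)]
    if k=="ring": return [disc(30,20)]
    if k=="rpad": return [disc(40,8)]
    if k=="spad": return [box(66,66,8)]
    if k=="long": return [box(156,50,8)]+[box(8,50,26,8)+[s*74,0,0] for s in(-1,1)]
    if k=="short": return [box(104,68,8)]+[box(8,68,30,8)+[s*48,0,0] for s in(-1,1)]
def tile(n,k,x,size=185,h=26):
    P=[place(q,x[0],x[1],np.radians(x[2])) for q in shapes(k)]
    c=projN(n,P[0]).mean(0).round().astype(int)-h
    sc=size/(2*h)
    a=IM[n][max(c[1],0):c[1]+2*h,c[0]:c[0]+2*h]; a=cv2.resize(a,(size,size),interpolation=cv2.INTER_CUBIC)
    a=np.clip((a.astype(float)-20)*1.6,0,255).astype(np.uint8)
    for q in P:
        hh=cv2.convexHull(projN(n,q).astype(np.float32))[:,0]
        cv2.polylines(a,[((hh-c+.5)*sc).astype(np.int32)],True,(0,255,0),1)
    cv2.putText(a,k+" "+n,(4,12),0,.4,(0,0,255),1)
    return a
def sheet(D,fn,h=None):
    ks=list(D);r=[]
    for i in range(0,len(ks),4):
        for n in("top","side"):
            t=[tile(n,k,D[k],h=36 if k=="long" else 26) for k in ks[i:i+4]]
            while len(t)<4:t.append(np.zeros_like(t[0]))
            r.append(np.hstack(t))
    m=np.vstack(r);
    s=min(1,600/m.shape[0]);cv2.imwrite(fn,m if s==1 else cv2.resize(m,None,fx=s,fy=s)); print(m.shape)
E
python3 - <<'E'
from ov import *
A={"slim":(368.3,265,-74),"wide":(455.8,-100.2,-174.5),"cube":(391,-284,4),"ring":(616,-285,0)}
B={"rpad":(688,-89,0),"spad":(533,453,-6),"long":(673.5,87,65.1),"short":(538.7,-430.6,-62)}
sheet(A,"pics/ova.png");sheet(B,"pics/ovb.png")
E
```

```text
[ 93  80  68  60  97 133 138 139 137 131 133 132 132 135 136 134 126  92
  82  72  58  87 136 141 142 140 135 134 134] 133.33333333333334
[ 96  77  86 107 114 118 116 116 116 123 126 126 124 125 125 125 126 123
 120 107  80  77 101 113 115 116 115 117 120] 125.33333333333333
(370, 740, 3)
(370, 740, 3)
```

View pics/ova.png

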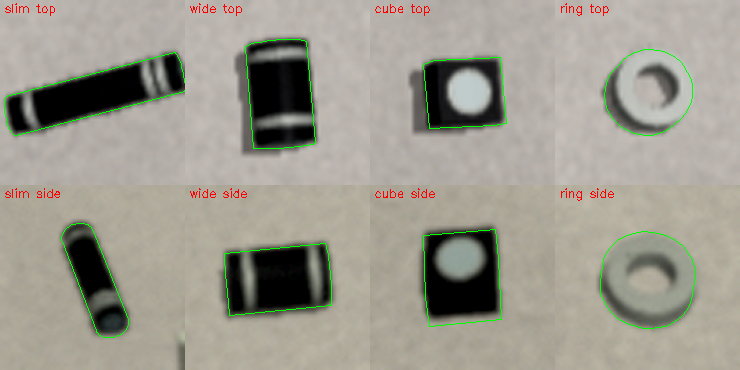

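View pics/ovb.png

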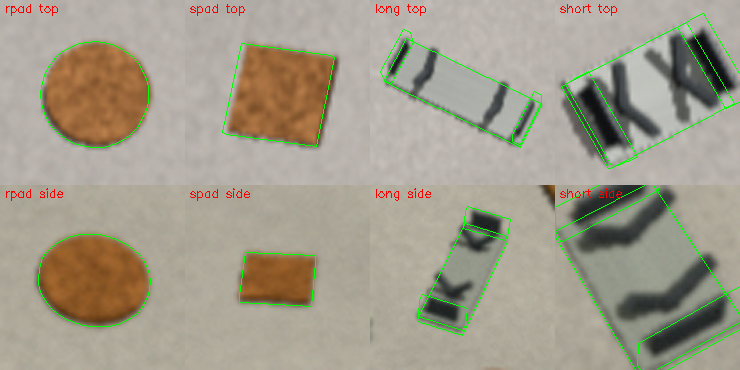

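```bash
cat > go.py <<'E'
import sys,numpy as np
from scipy.spatial.transform import Rotation as Ro
from workcell import env
s=env.state();p=np.array(s["ee_pos"]);r=s["ee_rot"]
print("t",round(s["time_s"],2),"pos",np.round(p,1),"rot",np.round(r,2),"F",np.round(s["force"],1),"w",round(s["gripper_width"],1),"q",np.round(s["qpos"],0))
R=Ro.from_euler("xyz",r,degrees=True).as_matrix()
def to(x,y,z,yaw):
    d=R.T@(np.array([x,y,z])-p); a=-((yaw-r[2]+90)%180-90)
    print("target",(x,y,z,yaw),"shift",np.round(d/500,4),"turn",round(a/45,4),"dist",round(np.linalg.norm(d)))
a=list(map(float,sys.argv[1:]))
for i in range(0,len(a),4): to(*a[i:i+4])
E
python3 go.py 368.5 265 150 106
python3 - <<'E'
from h import *
print("instr",unproj("top",307,105,0).round(),unproj("side",405,275,0).round(),"bottle",unproj("side",322,157,0).round(),unproj("top",169,170,0).round(), "tubes",unproj("side",267,198,0).round(),"bluebox",unproj("top",430,300,0).round(),unproj("top",450,295,50).round(),"vial",unproj("side",300,226,0).round())
E
```

```text
t 0.1 pos [174.1 547.5 213.2] rot [-179.91   -0.    162.36] F [ 0.  -0.4 -1.1] w 91.3 q [71. 18. 90.  0. 72. -1.]
target (368.5, 265.0, 150.0, 106.0) shift [-0.5418 -0.4205  0.1271] turn 1.2525 dist 349
instr [829. -66.   0.] [ 808. -172.    0.] bottle [639. 279.   0.] [635. 296.   0.] tubes [469. 107.   0.] bluebox [ 314. -382.    0.] [ 327. -414.   50.] vial [556.  -2.   0.]
```

Call:
arm_command(
  targets=[
    [0,-0.08,-0.06,0.02,0.15],
    [0,-0.14,-0.11,0.04,0.3],
    [0,-0.21,-0.16,0.05,0.45],
    [0,-0.27,-0.21,0.06,0.6],
    [0,-0.33,-0.26,0.08,0.75],
    [0,-0.4,-0.31,0.09,0.9],
    [0,-0.45,-0.35,0.1,1],
    [0,-0.5,-0.39,0.115,1],
  ],
)

```text
time_s: 0.77
ee_pos: [354.2, 283.6, 155.8]
ee_rot: [-179.9, 0.1, 117.2]
force: [0.3, 0.9, -0.0]
gripper_width: 91.1
```

```bash
python3 go.py 368.5 265 120 106; python3 - <<'E'
from workcell import env
import cv2,numpy as np
a=env.grab_frame("top");b=env.grab_frame("side")
cv2.imwrite("pics/t1.png",cv2.resize(np.vstack([a[150:350,50:330],b[50:250,100:380]]),None,fx=1.5,fy=1.5)[:,:,::-1])
E
```

```text
t 0.77 pos [354.2 283.6 155.8] rot [-1.7995e+02  9.0000e-02  1.1717e+02] F [ 0.3  0.9 -0. ] w 91.1 q [ 37.  10. 110.  -0.  60.  10.]
target (368.5, 265.0, 120.0, 106.0) shift [-0.046   0.0086  0.0716] turn 0.2482 dist 43
```

View pics/t1.png

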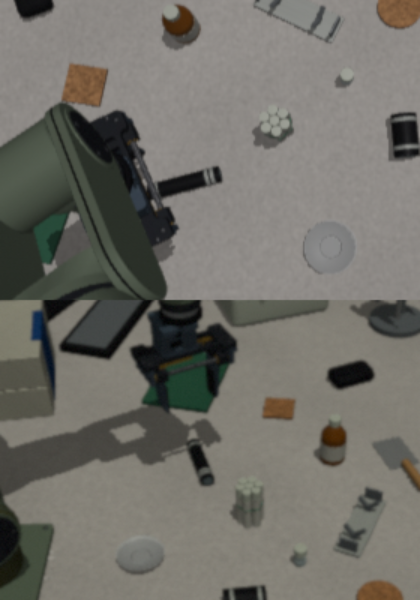

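Call:
arm_command(
  targets=[
    [0,-0.023,0.004,0.05,0.12],
    [0,-0.046,0.0086,0.1,0.248],
    [0,-0.046,0.0086,0.15,0.248],
    [0,-0.046,0.0086,0.19,0.248],
    [0,-0.046,0.0086,0.21,0.248],
  ],
)

```text
time_s: 1.28
ee_pos: [366.5, 262.4, 47.5]
ee_rot: [-179.6, 0.3, 105.9]
force: [0.2, -0.4, 0.4]
gripper_width: 91.2
```

```bash
python3 go.py 368.5 265 3 106; python3 - <<'E'
from workcell import env
import cv2,numpy as np
from h import proj
b=env.grab_frame("side");b=b[:,:,::-1].copy()
p=env.state()["ee_pos"]; u=proj("side",p);print(u)
c=b[120:200,190:290];c=cv2.resize(c,None,fx=6,fy=6,interpolation=cv2.INTER_CUBIC)
cv2.circle(c,(int((u[0]-190+.5)*6),int((u[1]-120+.5)*6)),4,(0,0,255),-1)
cv2.imwrite("pics/t2.png",c)
E
```

```text
t 1.28 pos [366.5 262.4  47.5] rot [-179.55    0.28  105.89] F [ 0.2 -0.4  0.4] w 91.2 q [ 34.  18. 118.  -0.  44.  18.]
target (368.5, 265.0, 3.0, 106.0) shift [0.0043 0.0059 0.089 ] turn -0.0024 dist 45
[231.52697314 150.26821475]
```

View pics/t2.png

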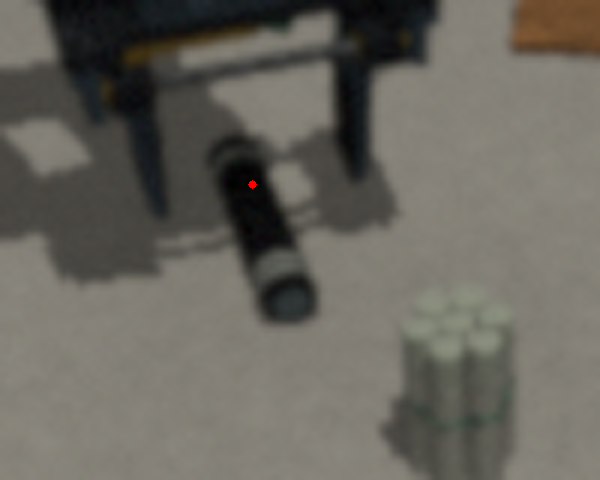

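Call:
arm_command(
  targets=[
    [0,0.002,0.003,0.03,0],
    [0,0.0043,0.0059,0.06,0],
    [0,0.0043,0.0059,0.08,0],
    [0,0.0043,0.0059,0.086,0],
    [0,0.0043,0.0059,0.088,0],
  ],
)

```text
time_s: 1.75
ee_pos: [367.5, 265.1, 2.5]
ee_rot: [-179.4, 0.3, 106.0]
force: [0.7, -0.4, 0.7]
gripper_width: 91.0
```

```bash
python3 go.py 368.5 265 3 106; python3 - <<'E'
from workcell import env
import cv2,numpy as np
b=env.grab_frame("side");b=b[:,:,::-1].copy()
a=env.grab_frame("top");a=a[:,:,::-1].copy()
c=cv2.resize(b[120:200,190:290],None,fx=4,fy=4,interpolation=cv2.INTER_CUBIC)
d=cv2.resize(a[230:310,120:220],None,fx=4,fy=4,interpolation=cv2.INTER_CUBIC)
cv2.imwrite("pics/t3.png",np.hstack([c,d]))
E
```

```text
t 1.75 pos [367.5 265.1   2.5] rot [-179.4     0.32  105.95] F [ 0.7 -0.4  0.7] w 91.0 q [ 34.  23. 121.  -0.  38.  19.]
target (368.5, 265.0, 3.0, 106.0) shift [-0.0007  0.0018 -0.001 ] turn -0.001 dist 1
```

View pics/t3.png

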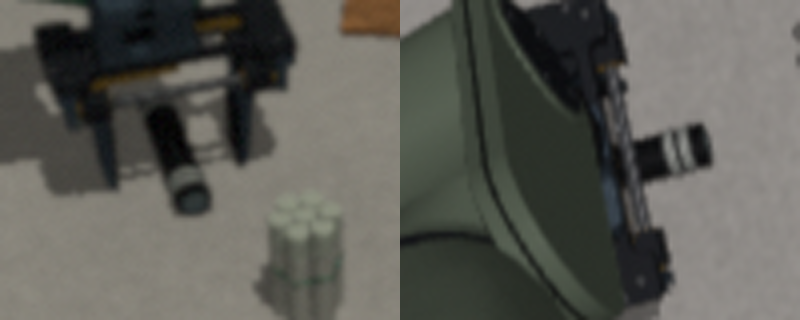

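Call:
arm_command(
  targets=[
    [1,0,0,0,0],
    [1,0,0,0,0],
    [1,0,0,0,0],
    [1,0,0,0,0],
    [1,0,0,0,0],
    [1,0,0,0,0],
    [1,0,0,0,0],
    [1,0,0,0,0],
  ],
  squeeze=25,
)

```text
time_s: 2.52
ee_pos: [368.1, 265.2, 3.2]
ee_rot: [-179.5, 0.3, 105.9]
force: [0.1, 0.1, 0.4]
gripper_width: 41.0
```

Call:
arm_command(
  targets=[
    [1,0,0,-0.01,0],
    [1,0,0,-0.03,0],
    [1,0,0,-0.06,0],
    [1,0,0,-0.1,0],
    [1,0,0,-0.15,0],
    [1,0,0,-0.2,0],
    [1,0,0,-0.25,0],
    [1,0,0,-0.28,0],
  ],
)

```text
time_s: 3.18
ee_pos: [369.9, 266.8, 146.1]
ee_rot: [-179.7, 0.2, 105.9]
force: [-0.3, 0.5, 0.3]
gripper_width: 0.4
```

```bash
python3 go.py 673.5 87 150 65; python3 - <<'E'
from workcell import env
import cv2,numpy as np
b=env.grab_frame("side");b=b[:,:,::-1].copy()
a=env.grab_frame("top");a=a[:,:,::-1].copy()
c=cv2.resize(b[80:180,190:290],None,fx=4,fy=4,interpolation=cv2.INTER_CUBIC)
d=cv2.resize(a[220:320,120:220],None,fx=4,fy=4,interpolation=cv2.INTER_CUBIC)
cv2.imwrite("pics/t4.png",np.hstack([c,d]))
E
```

```text
t 3.18 pos [369.9 266.8 146.1] rot [-179.7     0.22  105.93] F [-0.3  0.5  0.3] w 0.4 q [ 34.  11. 110.  -0.  59.  19.]
target (673.5, 87.0, 150.0, 65.0) shift [-0.5125  0.4851 -0.0083] turn 0.9096 dist 353
```

View pics/t4.png

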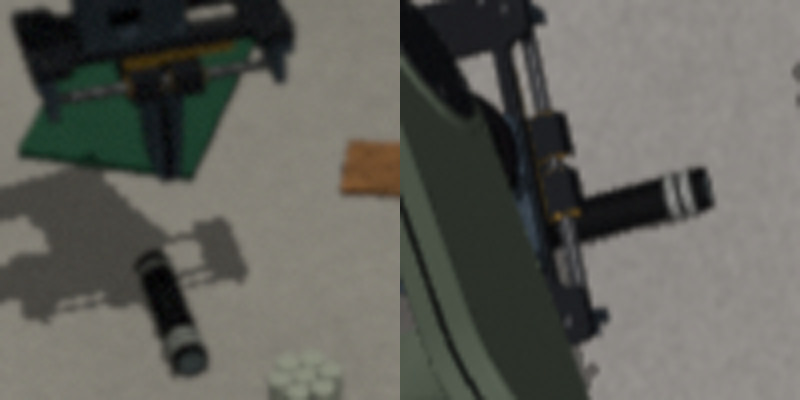

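Call:
arm_command(
  targets=[
    [0,0,0,0,0],
    [0,0,0,0,0],
    [0,0,0,0,0],
    [0,0,0,0,0],
    [0,0,0,0,0],
    [0,0,0,0,0],
    [0,0,0,0,0],
    [0,0,0,0,0],
  ],
)

```text
time_s: 3.95
ee_pos: [370.6, 267.3, 145.8]
ee_rot: [-179.8, 0.2, 105.9]
force: [0.1, -0.1, -0.4]
gripper_width: 51.2
```

```bash
cat > snap.py <<'E'
import sys,cv2
from workcell import env
for n in sys.argv[2:]: cv2.imwrite(f"pics/{n}{sys.argv[1]}.png",env.grab_frame(n)[:,:,::-1])
E
python3 snap.py _s5 side; python3 - <<'E'
from fit import *
x0=(368.3,265,-1.29)
print(np.round(fit(cyl(14,120),x0,"dark",("side",)),1))
IM["side"]=cv2.imread("pics/side_s5.png")
print(np.round(fit(cyl(14,120),x0,"dark",("side",)),1))
E
python3 go.py 368.5 265 3 106
```

```text
[366.9 268.7 -73.6  41.8 260.1]
[364.6 270.1 -74.5  69.  333.2]
t 4.0 pos [370.7 267.3 145.9] rot [-179.84    0.18  105.93] F [ 0.2 -0.7 -0.5] w 55.2 q [ 34.  11. 110.  -0.  59.  19.]
target (368.5, 265.0, 3.0, 106.0) shift [-0.0024 -0.0046  0.2859] turn -0.0015 dist 143
```

Call:
arm_command(
  targets=[
    [0,-0.003,-0.004,0.05,0],
    [0,-0.003,-0.0046,0.12,0],
    [0,-0.003,-0.0046,0.18,0],
    [0,-0.003,-0.0046,0.23,0],
    [0,-0.003,-0.0046,0.265,0],
    [0,-0.003,-0.0046,0.28,0],
    [0,-0.003,-0.0046,0.284,0],
    [0,-0.003,-0.0046,0.285,0],
  ],
)

```text
time_s: 4.67
ee_pos: [368.9, 264.9, 3.5]
ee_rot: [-179.8, 0.2, 105.9]
force: [0.7, 1.0, 0.5]
gripper_width: 90.7
```

Call:
arm_command(
  targets=[
    [1,0,0,0,0],
    [1,0,0,0,0],
    [1,0,0,0,0],
    [1,0,0,0,0],
    [1,0,0,0,0],
    [1,0,0,0,0],
    [1,0,0,0,0],
    [1,0,0,0,0],
  ],
  squeeze=25,
)

```text
time_s: 5.33
ee_pos: [368.9, 264.9, 3.6]
ee_rot: [-179.8, 0.2, 105.9]
force: [-0.3, 0.4, 0.7]
gripper_width: 40.7
```

Call:
arm_command(
  targets=[
    [1,0,0,0,0],
    [1,0,0,0,0],
    [1,0,0,0,0],
    [1,0,0,0,0],
  ],
)

```text
time_s: 5.67
ee_pos: [368.8, 264.9, 3.5]
ee_rot: [-179.8, 0.2, 105.9]
force: [-0.8, 0.1, -0.4]
gripper_width: 27.2
```

Call:
arm_command(
  targets=[
    [1,0,0,0,0],
    [1,0,0,0,0],
    [1,0,0,-0.01,0],
    [1,0,0,-0.04,0],
    [1,0,0,-0.08,0],
    [1,0,0,-0.13,0],
    [1,0,0,-0.19,0],
    [1,0,0,-0.25,0],
  ],
)

```text
time_s: 6.33
ee_pos: [368.5, 264.9, 129.7]
ee_rot: [-179.8, 0.2, 105.9]
force: [0.1, 0.8, -0.9]
gripper_width: 27.6
```

```bash
python3 snap.py _6 side top; python3 go.py 673.5 87 150 65; python3 - <<'E'
import cv2,numpy as np
b=cv2.imread("pics/side_6.png");a=cv2.imread("pics/top_6.png")
c=cv2.resize(b[80:180,190:290],None,fx=4,fy=4,interpolation=cv2.INTER_CUBIC)
d=cv2.resize(a[220:320,120:220],None,fx=4,fy=4,interpolation=cv2.INTER_CUBIC)
cv2.imwrite("pics/t6.png",np.hstack([c,d]))
E
```

```text
t 6.43 pos [371.8 267.3 133.2] rot [ 1.7958e+02 -2.0000e-02  1.0593e+02] F [ 0.5  0.7 -1.5] w 27.6 q [ 34.  12. 112.  -0.  56.  19.]
target (673.5, 87.0, 150.0, 65.0) shift [-0.5123  0.4815 -0.0303] turn 0.9095 dist 352
```

View pics/t6.png

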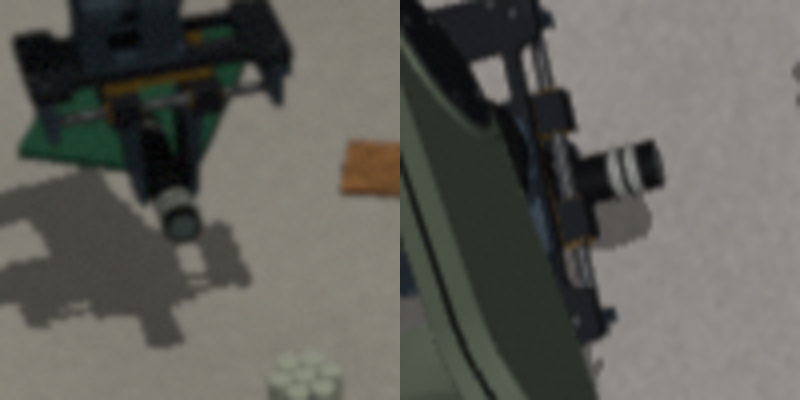

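```bash
python3 - <<'E'
from h import *
d=np.array([np.cos(np.radians(-74)),np.sin(np.radians(-74))])
for n,u,v in(("top",182.8,261.5),("side",190+182/4,80+222/4)):
    e=unproj(n,u,v,142)[:2]; print(n,e, (e-[370.5,266.5])@d,(e-[370.5,266.5])@[-d[1],d[0]])
E
```

```text
top [386.2351415  212.15866803] 56.57343372230513 0.14708775343461036
side [385.12451051 210.99563535] 57.385281102361034 -1.2410945288702069
```

Call:
arm_command(
  targets=[
    [1,-0.05,0.048,-0.02,0.11],
    [1,-0.11,0.1,-0.04,0.23],
    [1,-0.17,0.16,-0.04,0.35],
    [1,-0.23,0.215,-0.04,0.47],
    [1,-0.29,0.27,-0.04,0.58],
    [1,-0.35,0.33,-0.04,0.68],
    [1,-0.4,0.38,-0.04,0.79],
    [1,-0.44,0.42,-0.04,0.91],
  ],
)

```text
time_s: 7.1
ee_pos: [635.9, 111.2, 153.3]
ee_rot: [179.7, -0.2, 64.6]
force: [1.4, 1.0, -0.2]
gripper_width: 27.7
```

```bash
python3 go.py 672.5 85 100 65 
```

```text
t 7.1 pos [635.9 111.2 153.3] rot [179.73  -0.23  64.64] F [ 1.4  1.  -0.2] w 27.7 q [ 9. 27. 85.  0. 68. 34.]
target (672.5, 85.0, 100.0, 65.0) shift [-0.0164  0.0882  0.1069] turn -0.0079 dist 70
```

Call:
arm_command(
  targets=[
    [1,-0.008,0.045,0.03,-0.008],
    [1,-0.0164,0.0882,0.07,-0.008],
    [1,-0.0164,0.0882,0.1,-0.008],
    [1,-0.0164,0.0882,0.107,-0.008],
    [1,-0.0164,0.0882,0.107,-0.008],
  ],
)

```text
time_s: 7.52
ee_pos: [670.8, 84.8, 97.4]
ee_rot: [-180.0, -0.1, 65.0]
force: [-0.7, -0.2, -1.5]
gripper_width: 27.7
```

```bash
python3 go.py 672.5 85 45 65 672.5 85 28 65; python3 snap.py _7 side top; python3 - <<'E'
import cv2,numpy as np
b=cv2.imread("pics/side_7.png");a=cv2.imread("pics/top_7.png")
c=cv2.resize(b[140:240,290:390],None,fx=4,fy=4,interpolation=cv2.INTER_CUBIC)
d=cv2.resize(a[110:210,200:300],None,fx=4,fy=4,interpolation=cv2.INTER_CUBIC)
cv2.imwrite("pics/t7.png",np.hstack([c,d]))
E
```

```text
t 7.52 pos [670.8  84.8  97.4] rot [-1.7999e+02 -8.0000e-02  6.4980e+01] F [-0.7 -0.2 -1.5] w 27.7 q [ 6. 32. 84.  0. 63. 31.]
target (672.5, 85.0, 45.0, 65.0) shift [0.0017 0.0029 0.1047] turn -0.0004 dist 52
target (672.5, 85.0, 28.0, 65.0) shift [0.0017 0.0029 0.1387] turn -0.0004 dist 69
```

View pics/t7.png

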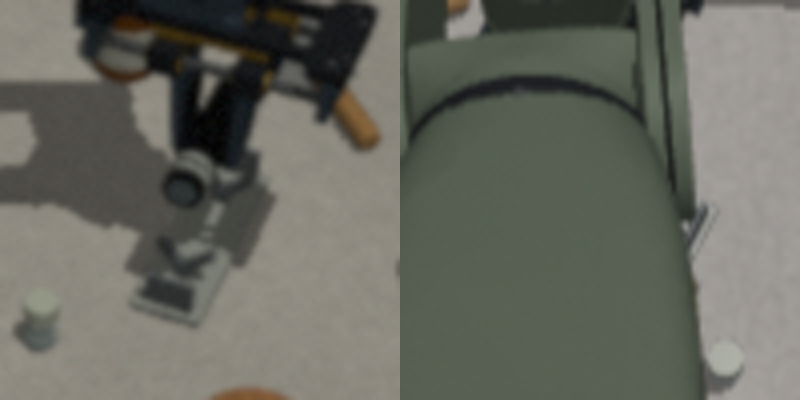

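Call:
arm_command(
  targets=[
    [1,0.0017,0.0029,0.025,0],
    [1,0.0017,0.0029,0.05,0],
    [1,0.0017,0.0029,0.075,0],
    [1,0.0017,0.0029,0.095,0],
    [1,0.0017,0.0029,0.107,0],
    [1,0.0017,0.0029,0.113,0],
    [1,0.0017,0.0029,0.116,0],
    [1,0.0017,0.0029,0.117,0],
  ],
)

```text
time_s: 8.28
ee_pos: [674.5, 85.8, 41.9]
ee_rot: [179.7, -0.2, 65.0]
force: [-0.0, -0.3, -0.4]
gripper_width: 27.7
```

```bash
python3 go.py 672.5 85 30 65; python3 snap.py _8 side;  python3 - <<'E'
import cv2,numpy as np
b=cv2.imread("pics/side_8.png")
c=cv2.resize(b[140:240,290:390],None,fx=5,fy=5,interpolation=cv2.INTER_CUBIC)
cv2.imwrite("pics/t8.png",c)
E
```

```text
t 8.28 pos [674.5  85.8  41.9] rot [179.72  -0.25  65.04] F [-0.  -0.3 -0.4] w 27.7 q [ 6. 35. 88.  0. 57. 31.]
target (672.5, 85.0, 30.0, 65.0) shift [-0.0032 -0.003   0.0237] turn 0.0008 dist 12
```

View pics/t8.png

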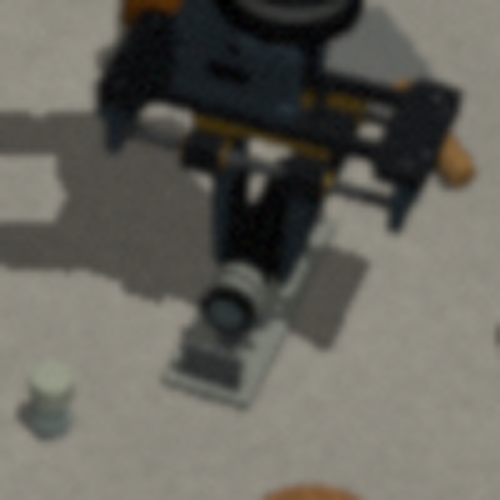

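```bash
python3 - <<'E'
from h import *
e=unproj("side",335.4,201.6,52.4)[:2];d=np.array([np.cos(np.radians(65)),np.sin(np.radians(65))])
v=e-[673.5,87];print(e,v@d,v@[-d[1],d[0]]);v=e-[674.5,85.8];print(v@d,v@[-d[1],d[0]])
E
```

```text
[651.46717061  36.01196586] -55.52232844473398 -1.579949513624215
-54.8573773620307 -0.1664998124987252
```

```bash
python3 go.py 672.3 84 30 65
```

```text
t 8.33 pos [674.6  85.8  42.1] rot [179.7   -0.26  65.03] F [ 0.1 -0.  -1.5] w 27.4 q [ 6. 35. 88.  0. 57. 31.]
target (672.3, 84.0, 30.0, 65.0) shift [-0.0052 -0.0027  0.0242] turn 0.0007 dist 12
```

Call:
arm_command(
  targets=[
    [1,-0.0052,-0.0027,0.004,0],
    [1,-0.0052,-0.0027,0.008,0],
    [1,-0.0052,-0.0027,0.012,0],
    [1,-0.0052,-0.0027,0.016,0],
    [1,-0.0052,-0.0027,0.019,0],
    [1,-0.0052,-0.0027,0.021,0],
    [1,-0.0052,-0.0027,0.022,0],
  ],
)

```text
time_s: 8.92
ee_pos: [672.3, 84.0, 30.8]
ee_rot: [179.7, -0.3, 65.0]
force: [-0.0, 0.1, -1.0]
gripper_width: 27.4
```

Call:
arm_command(
  targets=[
    [1,0,0,0.001,0],
    [1,0,0,0.002,0],
    [1,0,0,0.003,0],
    [1,0,0,0.0035,0],
    [1,0,0,0.0035,0],
  ],
)

```text
time_s: 9.33
ee_pos: [672.4, 84.1, 30.1]
ee_rot: [179.7, -0.3, 65.0]
force: [-2.9, 0.3, 5.2]
gripper_width: 27.8
```

Call:
arm_command(
  targets=[
    [1,0,-0.001,0,0],
    [1,0,-0.002,0.001,0],
    [1,0,-0.002,0.002,0],
    [1,0,-0.002,0.002,0],
  ],
)

```text
time_s: 9.67
ee_pos: [671.6, 84.6, 29.3]
ee_rot: [179.7, -0.3, 65.0]
force: [-0.1, -0.3, 3.0]
gripper_width: 27.7
```

Call:
arm_command(
  targets=[
    [0.6,0,0,0,0],
    [0.5,0,0,0,0],
    [0.4,0,0,0,0],
    [0.4,0,0,0,0],
    [0.4,0,0,0,0],
  ],
)

```text
time_s: 10.08
ee_pos: [671.6, 84.6, 29.1]
ee_rot: [179.7, -0.3, 65.0]
force: [-0.3, -0.3, -0.8]
gripper_width: 54.3
```

Call:
arm_command(
  targets=[
    [0.3,0,0,0,0],
    [0.3,0,0,-0.01,0],
    [0.3,0,0,-0.03,0],
    [0.2,0,0,-0.07,0],
    [0.1,0,0,-0.13,0],
    [0,0,0,-0.18,0],
    [0,0,0,-0.22,0],
    [0,0,0,-0.24,0],
  ],
)

```text
time_s: 10.75
ee_pos: [672.4, 84.5, 153.7]
ee_rot: [179.4, -0.5, 65.0]
force: [0.6, -0.4, 0.3]
gripper_width: 90.7
```

```bash
python3 go.py 456 -100 150 6; python3 snap.py _9 side;  python3 - <<'E'
import cv2,numpy as np
b=cv2.imread("pics/side_9.png")
c=cv2.resize(b[140:240,290:390],None,fx=5,fy=5,interpolation=cv2.INTER_CUBIC)
cv2.imwrite("pics/t9.png",c)
E
```

```text
t 10.75 pos [672.4  84.5 153.7] rot [179.35  -0.48  65.03] F [ 0.6 -0.4  0.3] w 90.7 q [ 6. 29. 81.  0. 69. 31.]
target (456.0, -100.0, 150.0, 6.0) shift [-5.173e-01 -2.365e-01  4.000e-04] turn 1.3119 dist 284
```

View pics/t9.png

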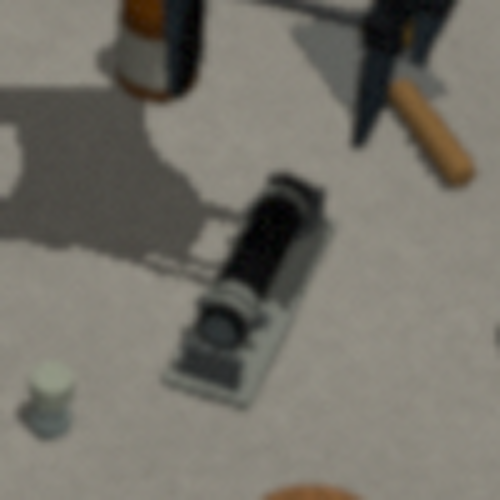

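Call:
arm_command(
  targets=[
    [0,-0.07,-0.03,0,0.15],
    [0,-0.14,-0.062,0,0.31],
    [0,-0.21,-0.095,0,0.47],
    [0,-0.28,-0.127,0,0.62],
    [0,-0.35,-0.16,0,0.78],
    [0,-0.42,-0.19,0,0.9],
    [0,-0.48,-0.22,0,1],
    [0,-0.516,-0.236,0,1],
  ],
)

```text
time_s: 11.47
ee_pos: [453.0, -100.6, 149.7]
ee_rot: [179.9, -0.7, 19.8]
force: [-0.4, -0.7, 0.5]
gripper_width: 91.1
```

```bash
python3 go.py 456 -100 60 5.5;python3 snap.py _10 top side;  python3 - <<'E'
from fit import *
IM["top"]=cv2.imread("pics/top_10.png");IM["side"]=cv2.imread("pics/side_10.png")
b=IM["top"]
c=cv2.resize(b[110:210,200:300],None,fx=4,fy=4,interpolation=cv2.INTER_CUBIC)
d=cv2.resize(IM["side"][140:240,290:390],None,fx=4,fy=4,interpolation=cv2.INTER_CUBIC)
cv2.imwrite("pics/t10.png",np.hstack([c,d]))
E
```

```text
t 11.47 pos [ 453.  -100.6  149.7] rot [179.94  -0.68  19.81] F [-0.4 -0.7  0.5] w 91.1 q [-14.  11. 110.   0.  59.  56.]
target (456.0, -100.0, 60.0, 5.5) shift [0.0039 0.0006 0.1794] turn 0.3179 dist 90
```

View pics/t10.png

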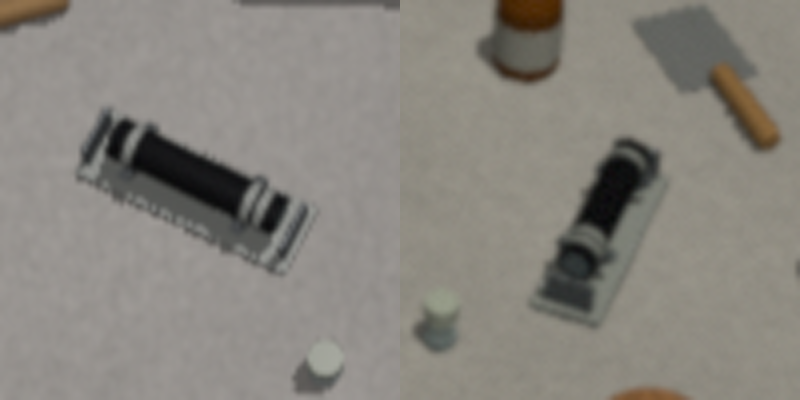

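```bash
python3 - <<'E'
from fit import *
IM["top"]=cv2.imread("pics/top_10.png");IM["side"]=cv2.imread("pics/side_10.png")
P=cyl(14,120)+[0,0,25.8]
for c in(("top",),("side",)): print(np.round(fit(P,(673.5,87,np.radians(65)),"dark",c),1))
E
```

```text
[671.8  86.   64.8 138.1 613.9]
[669.8  80.6  64.9  95.6 440.1]
```

Call:
arm_command(
  targets=[
    [0,0.0039,0.0006,0.03,0.1],
    [0,0.0039,0.0006,0.07,0.2],
    [0,0.0039,0.0006,0.11,0.318],
    [0,0.0039,0.0006,0.15,0.318],
    [0,0.0039,0.0006,0.18,0.318],
    [0,0.0039,0.0006,0.18,0.318],
  ],
)

```text
time_s: 12.07
ee_pos: [455.2, -98.8, 56.9]
ee_rot: [-179.7, -0.4, 5.6]
force: [-0.2, 0.7, -0.1]
gripper_width: 91.1
```

```bash
python3 go.py 456 -100 10 5.5;python3 snap.py _11 top side;  python3 - <<'E'
from fit import *
IM["top"]=cv2.imread("pics/top_11.png");IM["side"]=cv2.imread("pics/side_11.png")
c=cv2.resize(IM["top"][190:290,270:370],None,fx=4,fy=4,interpolation=cv2.INTER_CUBIC)
d=cv2.resize(IM["side"][200:300,210:310],None,fx=4,fy=4,interpolation=cv2.INTER_CUBIC)
cv2.imwrite("pics/t11.png",np.hstack([c,d]))
E
```

```text
t 12.07 pos [455.2 -98.8  56.9] rot [-179.75   -0.36    5.59] F [-0.2  0.7 -0.1] w 91.1 q [-14.  18. 116.   1.  45.  70.]
target (456.0, -100.0, 10.0, 5.5) shift [0.0008 0.0029 0.0938] turn 0.0019 dist 47
```

View pics/t11.png

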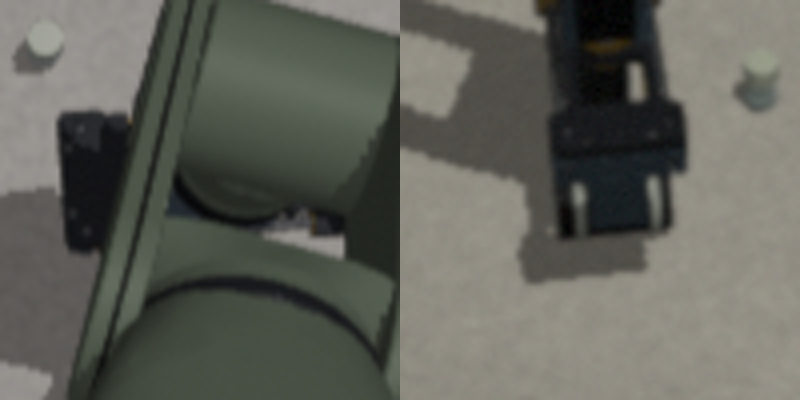

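Call:
arm_command(
  targets=[
    [0,0.0008,0.0029,0.03,0],
    [0,0.0008,0.0029,0.06,0],
    [0,0.0008,0.0029,0.08,0],
    [0,0.0008,0.0029,0.09,0],
    [0,0.0008,0.0029,0.092,0],
  ],
)

```text
time_s: 12.58
ee_pos: [458.7, -100.6, 13.6]
ee_rot: [-179.9, -0.7, 5.6]
force: [-0.0, -0.3, 0.4]
gripper_width: 90.9
```

Call:
arm_command(
  targets=[
    [1,0,0,0,0],
    [1,0,0,0,0],
    [1,0,0,0,0],
    [1,0,0,0,0],
    [1,0,0,0,0],
    [1,0,0,0,0],
    [1,0,0,0,0],
    [1,0,0,0,0],
  ],
  squeeze=25,
)

```text
time_s: 13.25
ee_pos: [458.8, -100.6, 13.7]
ee_rot: [-179.9, -0.7, 5.6]
force: [-0.2, 0.2, 1.1]
gripper_width: 44.0
```

Call:
arm_command(
  targets=[
    [1,0,0,0,0],
    [1,0,0,0,0],
    [1,0,0,0,0],
    [1,0,0,0,0],
  ],
)

```text
time_s: 13.58
ee_pos: [458.8, -100.6, 13.7]
ee_rot: [-179.9, -0.7, 5.6]
force: [-0.1, -0.2, 0.8]
gripper_width: 43.3
```

Call:
arm_command(
  targets=[
    [1,0,0,-0.01,0],
    [1,0,0,-0.03,0],
    [1,0,0,-0.07,0],
    [1,0,0,-0.12,0],
    [1,0,0,-0.17,0],
    [1,0,0,-0.22,0],
    [1,0,0,-0.24,0],
    [1,0,0,-0.25,0],
  ],
)

```text
time_s: 14.25
ee_pos: [458.1, -101.3, 140.8]
ee_rot: [-179.9, -0.9, 5.6]
force: [0.6, -0.1, -2.7]
gripper_width: 43.7
```

```bash
python3 go.py 538.7 -430.6 140 -62
```

```text
t 14.25 pos [ 458.1 -101.3  140.8] rot [-179.93   -0.88    5.59] F [ 0.6 -0.1 -2.7] w 43.7 q [-14.  12. 110.   0.  57.  70.]
target (538.7, -430.6, 140.0, -62.0) shift [0.0962 0.6712 0.0022] turn 1.502 dist 339
```

Call:
arm_command(
  targets=[
    [1,0.01,0.05,0,0.1],
    [1,0.02,0.13,0,0.24],
    [1,0.03,0.21,0,0.38],
    [1,0.04,0.29,0,0.52],
    [1,0.05,0.36,0,0.66],
    [1,0.06,0.43,0,0.8],
    [1,0.07,0.5,0,0.9],
    [1,0.08,0.55,0,1],
  ],
)

```text
time_s: 14.92
ee_pos: [524.2, -373.8, 139.5]
ee_rot: [-179.4, -0.5, -39.7]
force: [0.5, -0.1, -1.4]
gripper_width: 43.4
```

```bash
python3 go.py 538.7 -430.6 120 -62
```

```text
t 14.92 pos [ 524.2 -373.8  139.5] rot [-179.38   -0.47  -39.72] F [ 0.5 -0.1 -1.4] w 43.4 q [-37.  27.  87.   1.  66.  93.]
target (538.7, -430.6, 120.0, -62.0) shift [0.0945 0.0692 0.039 ] turn 0.4951 dist 62
```

Call:
arm_command(
  targets=[
    [1,0.025,0.018,0.01,0.12],
    [1,0.05,0.036,0.02,0.25],
    [1,0.07,0.055,0.03,0.37],
    [1,0.0945,0.0692,0.039,0.495],
    [1,0.0945,0.0692,0.039,0.495],
    [1,0.0945,0.0692,0.039,0.495],
  ],
)

```text
time_s: 15.42
ee_pos: [537.8, -430.2, 118.1]
ee_rot: [-179.3, 0.0, -61.9]
force: [-0.3, 0.6, -3.0]
gripper_width: 43.6
```

```bash
python3 go.py 538.7 -430.6 55 -62;python3 snap.py _12 top side;  python3 - <<'E'
from fit import *
IM["top"]=cv2.imread("pics/top_12.png");IM["side"]=cv2.imread("pics/side_12.png")
c=cv2.resize(IM["top"][160:260,390:490],None,fx=4,fy=4,interpolation=cv2.INTER_CUBIC)
d=cv2.resize(IM["side"][310:410,250:350],None,fx=4,fy=4,interpolation=cv2.INTER_CUBIC)
cv2.imwrite("pics/t12.png",np.hstack([c,d]))
E
```

```text
t 15.42 pos [ 537.8 -430.2  118.1] rot [-1.7931e+02  1.0000e-02 -6.1940e+01] F [-0.3  0.6 -3. ] w 43.6 q [-40.  32.  81.   1.  66. 112.]
target (538.7, -430.6, 55.0, -62.0) shift [0.0015 0.0003 0.1262] turn 0.0014 dist 63
```

View pics/t12.png

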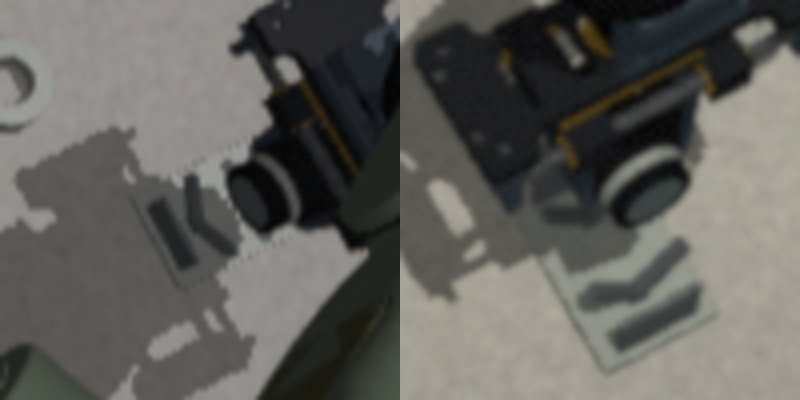

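```bash
python3 - <<'E'
from h import *
d=np.array([np.cos(np.radians(-62)),np.sin(np.radians(-62))]);T=np.array([537.8,-430.2])
for n,u,v in(("top",452.3,208.8),("side",312.7,357.2)):
    e=unproj(n,u,v,126.4)[:2]; v=e-T;print(n,e,v@d,v@[-d[1],d[0]])
E
```

```text
top [ 523.20074927 -398.8618557 ] -34.52387213346659 1.821994292532956
side [ 553.07308067 -452.86737113] 27.18437783158687 2.84364366476521
```

```bash
python3 go.py 538 -432.5 46 -62
```

```text
t 15.52 pos [ 538.2 -429.6  119.4] rot [-1.7927e+02 -8.0000e-02 -6.1900e+01] F [ 0.3 -0.6 -2.9] w 43.4 q [-40.  32.  81.   1.  66. 112.]
target (538.0, -432.5, 46.0, -62.0) shift [0.0047 0.0049 0.1467] turn 0.0022 dist 73
```

Call:
arm_command(
  targets=[
    [1,0.0047,0.0049,0.03,0],
    [1,0.0047,0.0049,0.06,0],
    [1,0.0047,0.0049,0.09,0],
    [1,0.0047,0.0049,0.115,0],
    [1,0.0047,0.0049,0.13,0],
    [1,0.0047,0.0049,0.138,0],
    [1,0.0047,0.0049,0.14,0],
    [1,0.0047,0.0049,0.14,0],
  ],
)

```text
time_s: 16.18
ee_pos: [538.2, -432.5, 49.7]
ee_rot: [-179.3, -0.1, -61.9]
force: [0.2, -0.2, -1.9]
gripper_width: 43.5
```

```bash
python3 go.py 538 -432.5 40 -62;python3 snap.py _13 top side;  python3 - <<'E'
from fit import *
IM["top"]=cv2.imread("pics/top_13.png");IM["side"]=cv2.imread("pics/side_13.png")
c=cv2.resize(IM["top"][170:250,410:490],None,fx=5,fy=5,interpolation=cv2.INTER_CUBIC)
d=cv2.resize(IM["side"][330:410,260:340],None,fx=5,fy=5,interpolation=cv2.INTER_CUBIC)
cv2.imwrite("pics/t13.png",np.clip(np.hstack([c,d])*1.3,0,255).astype(np.uint8))
E
```

```text
t 16.18 pos [ 538.2 -432.5   49.7] rot [-1.7926e+02 -1.1000e-01 -6.1880e+01] F [ 0.2 -0.2 -1.9] w 43.5 q [-40.  36.  86.   1.  59. 111.]
target (538.0, -432.5, 40.0, -62.0) shift [-0.0003  0.0007  0.0194] turn 0.0027 dist 10
```

View pics/t13.png

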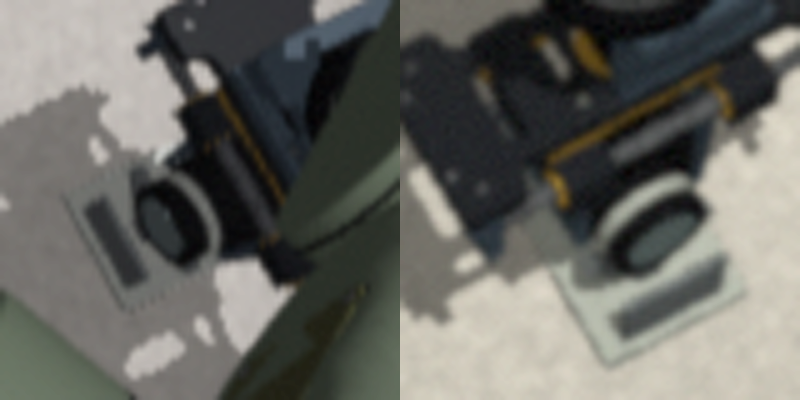

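Call:
arm_command(
  targets=[
    [1,0,0,0.004,0],
    [1,0,0,0.008,0],
    [1,0,0,0.012,0],
    [1,0,0,0.015,0],
    [1,0,0,0.017,0],
    [1,0,0,0.018,0],
  ],
)

```text
time_s: 16.78
ee_pos: [538.6, -432.7, 41.1]
ee_rot: [-179.2, -0.2, -61.9]
force: [0.7, 0.3, -1.9]
gripper_width: 43.7
```

Call:
arm_command(
  targets=[
    [1,0,0,0.002,0],
    [1,0,0,0.003,0],
    [1,0,0,0.004,0],
    [1,0,0,0.004,0],
  ],
)

```text
time_s: 17.12
ee_pos: [539.3, -432.7, 40.3]
ee_rot: [-179.2, -0.2, -61.9]
force: [0.3, 3.0, 4.8]
gripper_width: 43.8
```

Call:
arm_command(
  targets=[
    [1,0,0,-0.002,0],
    [1,-0.003,-0.002,-0.002,0],
    [1,-0.003,-0.002,0,0],
    [1,-0.003,-0.002,0.002,0],
    [1,-0.003,-0.002,0.002,0],
  ],
)

```text
time_s: 17.53
ee_pos: [539.4, -430.7, 39.4]
ee_rot: [-179.2, -0.2, -61.9]
force: [-1.5, 0.5, 1.9]
gripper_width: 43.3
```

Call:
arm_command(
  targets=[
    [1,0,0.0008,0.0005,0],
    [1,0,0.0008,0.001,0],
    [1,0,0.0008,0.0015,0],
    [1,0,0.0008,0.0015,0],
  ],
)

```text
time_s: 17.87
ee_pos: [539.4, -430.8, 39.3]
ee_rot: [-179.1, -0.2, -61.9]
force: [0.2, 3.8, 5.1]
gripper_width: 43.4
```

Call:
arm_command(
  targets=[
    [1,0,-0.0004,-0.0005,0],
    [0.45,0,-0.0004,-0.0005,0],
    [0.4,0,-0.0004,-0.0005,0],
    [0.35,0,-0.0004,-0.0005,0],
    [0.3,0,-0.0004,-0.0005,0],
  ],
)

```text
time_s: 18.28
ee_pos: [539.4, -430.8, 39.2]
ee_rot: [-179.1, -0.2, -61.9]
force: [0.5, 0.5, -0.1]
gripper_width: 62.6
```

```bash
python3 go.py 539 -431 40 -62;python3 snap.py _14 top side;  python3 - <<'E'
from fit import *
IM["top"]=cv2.imread("pics/top_14.png");IM["side"]=cv2.imread("pics/side_14.png")
c=cv2.resize(IM["top"][170:250,410:490],None,fx=5,fy=5,interpolation=cv2.INTER_CUBIC)
d=cv2.resize(IM["side"][330:410,260:340],None,fx=5,fy=5,interpolation=cv2.INTER_CUBIC)
cv2.imwrite("pics/t14.png",np.clip(np.hstack([c,d])*1.3,0,255).astype(np.uint8))
E
```

```text
t 18.28 pos [ 539.4 -430.8   39.2] rot [-179.14   -0.21  -61.94] F [ 0.5  0.5 -0.1] w 62.6 q [-40.  36.  86.   1.  57. 112.]
target (539.0, -431.0, 40.0, -62.0) shift [-0.0001  0.0009 -0.0015] turn 0.0014 dist 1
```

View pics/t14.png

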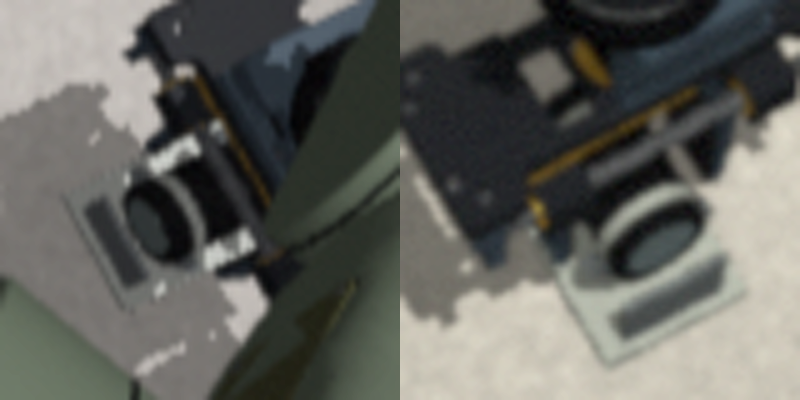

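Call:
arm_command(
  targets=[
    [0.2,0,0,-0.01,0],
    [0.1,0,0,-0.03,0],
    [0,0,0,-0.07,0],
    [0,0,0,-0.12,0],
    [0,0,0,-0.18,0],
    [0,0,0,-0.22,0],
  ],
)

```text
time_s: 18.88
ee_pos: [538.6, -432.0, 153.4]
ee_rot: [-179.0, -0.5, -61.9]
force: [0.4, -0.2, 0.6]
gripper_width: 91.2
```

```bash
python3 - <<'E'
from fit import *
# ring: fit by outer edge: distance between projected top-face+hole; use gradient magnitude with wireframe of top face outer & hole circles
a=np.linspace(0,2*np.pi,90,endpoint=False)
out=np.c_[30*np.cos(a),30*np.sin(a),20+0*a];inn=np.c_[16*np.cos(a),16*np.sin(a),20+0*a]
for cams in(("top",),("side",)):
    best=None
    for x in np.arange(604,628,1.):
        for y in np.arange(-298,-272,1.):
            s=0
            for n in cams:
                g=cv2.GaussianBlur(IM[n].mean(2).astype(np.float32),(0,0),.6)
                for P,sg in((out,1),(inn,-1)):
                    f=lambda k:cv2.remap(g,*[q.astype(np.float32).reshape(1,-1) for q in projN(n,P*[k,k,1]+[x,y,0]).T],cv2.INTER_LINEAR)
                    s+=sg*(f(.93 if sg>0 else .85).mean()-f(1.07 if sg>0 else 1.15).mean())
            if best is None or s>best[0]: best=(s,x,y)
    print(cams,best)
# cube with filled window
K="dark"
for cams in(("top",),("side",)):
    for n in cams:
        c=projN(n,np.array([[390.,-283,34]]))[0].round().astype(int)
        cv2.circle(IM[n],tuple(int(v) for v in c),5,(0,0,0),-1)
    print(cams,np.round(fit(box(46,46,34),(390.5,-283,.07),K,cams),1))
E
python3 go.py 616 -285 120 0
```

```text
('top',) (np.float32(47.33338), np.float64(619.0), np.float64(-289.0))
('side',) (np.float32(18.127419), np.float64(618.0), np.float64(-286.0))
('top',) [ 390.4 -281.6    4.8   23.   396.4]
('side',) [ 389.5 -279.4    4.1   49.2  477.2]
t 18.88 pos [ 538.6 -432.   153.4] rot [-179.04   -0.45  -61.94] F [ 0.4 -0.2  0.6] w 91.2 q [-40.  30.  79.   1.  70. 112.]
target (616.0, -285.0, 120.0, 0.0) shift [-0.1871 -0.2737  0.07  ] turn -1.3764 dist 169
```

Call:
arm_command(
  targets=[
    [0,-0.03,-0.04,0,-0.15],
    [0,-0.07,-0.09,0,-0.3],
    [0,-0.1,-0.14,0.01,-0.45],
    [0,-0.13,-0.19,0.02,-0.6],
    [0,-0.16,-0.23,0.04,-0.75],
    [0,-0.18,-0.26,0.06,-0.9],
    [0,-0.187,-0.273,0.07,-1],
    [0,-0.187,-0.273,0.07,-1],
  ],
)

```text
time_s: 19.55
ee_pos: [616.2, -283.0, 119.7]
ee_rot: [-179.6, -0.9, -16.7]
force: [-0.5, 0.7, -0.8]
gripper_width: 91.3
```

```bash
python3 go.py 618 -287 50 -12 618 -287 4 -12; python3 snap.py _15 top side;  python3 - <<'E'
from fit import *
IM["top"]=cv2.imread("pics/top_15.png");IM["side"]=cv2.imread("pics/side_15.png")
c=cv2.resize(IM["top"][150:250,390:490],None,fx=4,fy=4,interpolation=cv2.INTER_CUBIC)
d=cv2.resize(IM["side"][310:410,260:360],None,fx=4,fy=4,interpolation=cv2.INTER_CUBIC)
cv2.imwrite("pics/t15.png",np.clip(np.hstack([c,d])*1.3,0,255).astype(np.uint8))
P=cyl(22,72)+[0,0,25.1]
for c in(("top",),("side",)): print(np.round(fit(P,(538.5,-431,np.radians(-62)),"dark",c),1))
E
```

```text
t 19.55 pos [ 616.2 -283.   119.7] rot [-179.6    -0.93  -16.71] F [-0.5  0.7 -0.8] w 91.3 q [-26.  31.  83.   1.  65.  81.]
target (618.0, -287.0, 50.0, -12.0) shift [0.0034 0.0076 0.1393] turn -0.1048 dist 70
target (618.0, -287.0, 4.0, -12.0) shift [0.0019 0.0083 0.2313] turn -0.1048 dist 116
[ 690.5 -263.  -130.8    0.     0. ]
[ 536.8 -429.6  -62.2  204.2 1033.7]
```

View pics/t15.png

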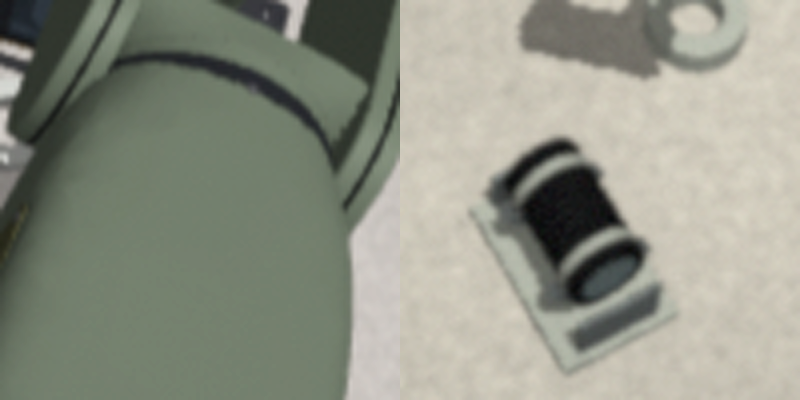

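Call:
arm_command(
  targets=[
    [0,0.003,0.008,0.04,-0.05],
    [0,0.002,0.008,0.09,-0.1],
    [0,0.002,0.008,0.14,-0.1],
    [0,0.002,0.008,0.18,-0.1],
    [0,0.002,0.0083,0.21,-0.1],
    [0,0.002,0.0083,0.222,-0.1],
    [0,0.002,0.0083,0.226,-0.1],
    [0,0.002,0.0083,0.226,-0.1],
  ],
)

```text
time_s: 20.32
ee_pos: [618.1, -290.6, 8.5]
ee_rot: [-179.8, -1.1, -12.6]
force: [-0.6, 0.2, -0.2]
gripper_width: 90.9
```

```bash
python3 go.py 618 -287 4 -12; python3 snap.py _16 side;  python3 - <<'E'
from fit import *
IM["side"]=cv2.imread("pics/side_16.png")
d=cv2.resize(IM["side"][260:360,280:380],None,fx=5,fy=5,interpolation=cv2.INTER_CUBIC)
cv2.imwrite("pics/t16.png",np.clip(d*1.3,0,255).astype(np.uint8))
E
```

```text
t 20.32 pos [ 618.1 -290.6    8.5] rot [-179.78   -1.13  -12.61] F [-0.6  0.2 -0.2] w 90.9 q [-26.  37.  89.   1.  52.  76.]
target (618.0, -287.0, 4.0, -12.0) shift [-0.0018 -0.0069  0.0091] turn -0.0136 dist 6
```

View pics/t16.png

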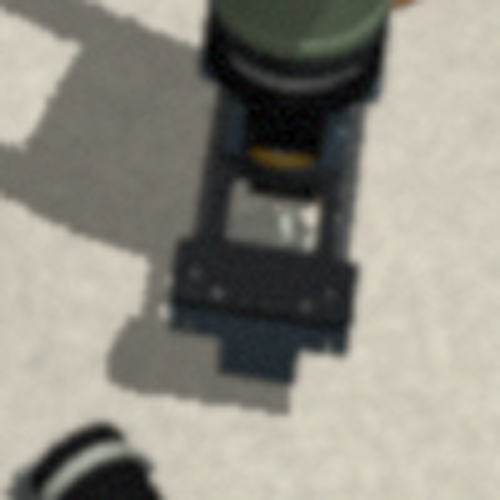

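Correct y by +3.6 mm, lower slightly, then close.

Call:
arm_command(
  targets=[
    [0,-0.001,-0.003,0.004,0],
    [0,-0.0018,-0.0069,0.008,0],
    [0,-0.0018,-0.0069,0.009,0],
  ],
)

```text
time_s: 20.62
ee_pos: [618.7, -286.8, 5.3]
ee_rot: [-179.8, -1.3, -12.6]
force: [0.3, -0.1, 0.4]
gripper_width: 91.4
```

Call:
arm_command(
  targets=[
    [1,0,0,0,0],
    [1,0,0,0,0],
    [1,0,0,0,0],
    [1,0,0,0,0],
    [1,0,0,0,0],
    [1,0,0,0,0],
    [1,0,0,0,0],
    [1,0,0,0,0],
  ],
  squeeze=25,
)

```text
time_s: 21.28
ee_pos: [618.8, -286.9, 5.4]
ee_rot: [-179.8, -1.3, -12.6]
force: [0.6, -0.4, 1.1]
gripper_width: 59.1
```

Call:
arm_command(
  targets=[
    [1,0,0,0,0],
    [1,0,0,-0.01,0],
    [1,0,0,-0.03,0],
    [1,0,0,-0.06,0],
    [1,0,0,-0.1,0],
    [1,0,0,-0.14,0],
    [1,0,0,-0.18,0],
    [1,0,0,-0.2,0],
  ],
)

```text
time_s: 21.95
ee_pos: [617.8, -287.3, 109.1]
ee_rot: [-179.9, -1.5, -12.6]
force: [0.2, 0.2, -0.8]
gripper_width: 59.0
```

```bash
python3 go.py 688 -88 100 -2
```

```text
t 21.95 pos [ 617.8 -287.3  109.1] rot [-179.87   -1.54  -12.58] F [ 0.2  0.2 -0.8] w 59.0 q [-26.  31.  84.   1.  63.  76.]
target (688.0, -88.0, 100.0, -2.0) shift [ 0.0497 -0.4196  0.0205] turn -0.2352 dist 212
```

Call:
arm_command(
  targets=[
    [1,0.007,-0.06,0,-0.03],
    [1,0.015,-0.13,0,-0.08],
    [1,0.024,-0.2,0,-0.13],
    [1,0.033,-0.27,0,-0.18],
    [1,0.04,-0.34,0,-0.22],
    [1,0.046,-0.39,0.01,-0.235],
    [1,0.05,-0.42,0.02,-0.235],
    [1,0.05,-0.42,0.02,-0.235],
  ],
)

```text
time_s: 22.62
ee_pos: [688.3, -84.6, 98.9]
ee_rot: [179.9, -1.4, -1.8]
force: [-0.0, -0.7, -1.3]
gripper_width: 58.9
```

```bash
python3 go.py 688 -88 30 -2; python3 snap.py _17 side top;  python3 - <<'E'
from fit import *
IM["side"]=cv2.imread("pics/side_17.png");IM["top"]=cv2.imread("pics/top_17.png")
d=cv2.resize(IM["side"][190:290,300:400],None,fx=4,fy=4,interpolation=cv2.INTER_CUBIC)
c=cv2.resize(IM["top"][110:210,265:365],None,fx=4,fy=4,interpolation=cv2.INTER_CUBIC)
cv2.imwrite("pics/t17.png",np.clip(np.hstack([c,d])*1.3,0,255).astype(np.uint8))
E
```

```text
t 22.62 pos [688.3 -84.6  98.9] rot [179.91  -1.43  -1.83] F [-0.  -0.7 -1.3] w 58.9 q [-8. 33. 83.  0. 63. 84.]
target (688.0, -88.0, 30.0, -2.0) shift [-0.0038  0.0066  0.1378] turn 0.0037 dist 69
```

View pics/t17.png

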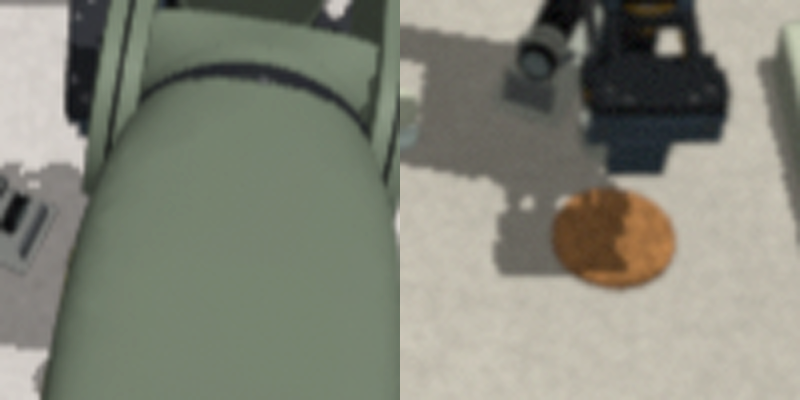

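Call:
arm_command(
  targets=[
    [1,-0.002,0.003,0.03,0],
    [1,-0.0038,0.0066,0.06,0],
    [1,-0.0038,0.0066,0.09,0],
    [1,-0.0038,0.0066,0.12,0],
    [1,-0.0038,0.0066,0.14,0],
    [1,-0.0038,0.0066,0.152,0],
    [1,-0.0038,0.0066,0.156,0],
    [1,-0.0038,0.0066,0.158,0],
  ],
)

```text
time_s: 23.38
ee_pos: [687.7, -92.5, 20.8]
ee_rot: [179.8, -1.5, -2.0]
force: [-0.8, -0.3, -0.6]
gripper_width: 59.1
```

```bash
python3 go.py 688 -88 14 -2; python3 snap.py _18 side;  python3 - <<'E'
from fit import *
IM["side"]=cv2.imread("pics/side_18.png")
d=cv2.resize(IM["side"][190:290,300:400],None,fx=5,fy=5,interpolation=cv2.INTER_CUBIC)
cv2.imwrite("pics/t18.png",np.clip(d*1.3,0,255).astype(np.uint8))
E
```

```text
t 23.38 pos [687.7 -92.5  20.8] rot [179.79  -1.46  -2.02] F [-0.8 -0.3 -0.6] w 59.1 q [-9. 37. 88. -0. 54. 83.]
target (688.0, -88.0, 14.0, -2.0) shift [-0.0001 -0.0091  0.0135] turn -0.0005 dist 8
```

View pics/t18.png

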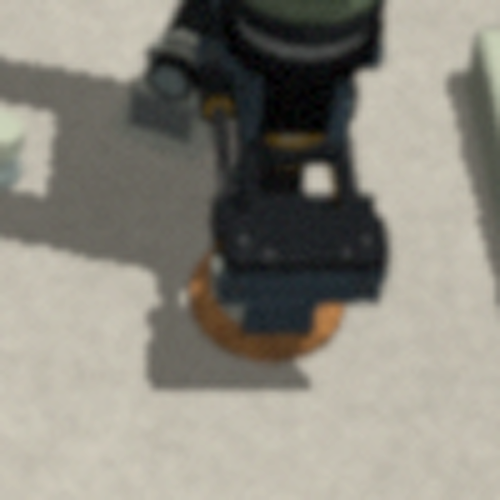

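```bash
python3 - <<'E'
from h import *
print(proj("side",[687.7,-135,21]),"seen finger bottom",300+281/5-.4,190+333/5-.4)
print(proj("side",[688,-88,8]),"pad cols mean",300+267/5-.4, "edges",proj("side",[648,-88,8]),proj("side",[728,-88,8]), 300+190/5-.4,300+343/5-.4)
E
```

```text
[355.7599925  259.09971176] seen finger bottom 355.8 256.20000000000005
[353.03354302 247.81796263] pad cols mean 353.0 edges [337.54228043 248.15486083] [368.49595268 247.48169191] 337.6 368.20000000000005
```

Call:
arm_command(
  targets=[
    [1,0,-0.003,0.002,0],
    [1,0,-0.006,0.004,0],
    [1,0,-0.0085,0.007,0],
    [1,0,-0.0085,0.01,0],
    [1,0,-0.0085,0.012,0],
    [1,0,-0.0085,0.012,0],
  ],
)

```text
time_s: 23.93
ee_pos: [688.1, -87.9, 14.8]
ee_rot: [179.8, -1.5, -2.0]
force: [-0.2, 0.3, -1.0]
gripper_width: 58.7
```

Call:
arm_command(
  targets=[
    [1,0,0,0.001,0],
    [1,0,0,0.002,0],
    [1,0,0,0.003,0],
    [1,0,0,0.003,0],
  ],
)

```text
time_s: 24.27
ee_pos: [688.2, -87.9, 13.6]
ee_rot: [179.8, -1.5, -2.0]
force: [-0.0, 1.0, 0.0]
gripper_width: 58.7
```

Call:
arm_command(
  targets=[
    [1,0,0,0.001,0],
    [1,0,0,0.0015,0],
    [1,0,0,0.0015,0],
  ],
)

```text
time_s: 24.52
ee_pos: [688.2, -87.9, 13.5]
ee_rot: [179.8, -1.5, -2.0]
force: [-1.5, -0.3, 5.6]
gripper_width: 59.2
```

Contact on the pad; release and rise.

Call:
arm_command(
  targets=[
    [0.2,0,0,0,0],
    [0.1,0,0,0,0],
    [0,0,0,0,0],
    [0,0,0,0,0],
    [0,0,0,0,0],
    [0,0,0,-0.01,0],
    [0,0,0,-0.03,0],
    [0,0,0,-0.06,0],
  ],
)

```text
time_s: 25.18
ee_pos: [686.6, -87.7, 43.1]
ee_rot: [179.8, -1.3, -2.0]
force: [-1.0, 0.5, 0.6]
gripper_width: 91.4
```

Call:
arm_command(
  targets=[
    [0,0,0,-0.05,0],
    [0,0,0,-0.1,0],
    [0,0,0,-0.15,0],
    [0,0,0,-0.19,0],
    [0,0,0,-0.21,0],
  ],
)

```text
time_s: 25.6
ee_pos: [685.7, -87.5, 152.7]
ee_rot: [179.8, -1.7, -2.0]
force: [-0.2, -0.5, 0.1]
gripper_width: 90.9
```

```bash
python3 go.py 391 -281.5 140 5
```

```text
t 25.6 pos [685.7 -87.5 152.7] rot [179.77  -1.73  -2.  ] F [-0.2 -0.5  0.1] w 90.9 q [-8. 30. 80. -0. 69. 84.]
target (391.0, -281.5, 140.0, 5.0) shift [-0.5761  0.4083  0.0096] turn -0.1555 dist 353
```

Call:
arm_command(
  targets=[
    [0,-0.06,0.043,0,-0.02],
    [0,-0.13,0.092,0,-0.04],
    [0,-0.2,0.142,0,-0.06],
    [0,-0.27,0.192,0,-0.08],
    [0,-0.34,0.241,0,-0.1],
    [0,-0.41,0.291,0,-0.12],
    [0,-0.47,0.333,0,-0.14],
    [0,-0.52,0.37,0,-0.15],
  ],
)

```text
time_s: 26.27
ee_pos: [416.5, -264.0, 145.6]
ee_rot: [179.6, -1.6, 4.8]
force: [0.1, -0.5, 0.0]
gripper_width: 91.6
```

```bash
python3 go.py 391 -281.5 60 4.5; python3 snap.py _19 side top;  python3 - <<'E'
from fit import *
IM["side"]=cv2.imread("pics/side_19.png");IM["top"]=cv2.imread("pics/top_19.png")
d=cv2.resize(IM["side"][190:290,300:400],None,fx=4,fy=4,interpolation=cv2.INTER_CUBIC)
c=cv2.resize(IM["top"][110:210,265:365],None,fx=4,fy=4,interpolation=cv2.INTER_CUBIC)
cv2.imwrite("pics/t19.png",np.clip(np.hstack([c,d])*1.3,0,255).astype(np.uint8))
E
```

```text
t 26.27 pos [ 416.5 -264.   145.6] rot [179.58  -1.62   4.77] F [ 0.1 -0.5  0. ] w 91.6 q [-34.  14. 107.   1.  58.  51.]
target (391.0, -281.5, 60.0, 4.5) shift [-0.0586  0.0294  0.1698] turn 0.006 dist 91
```

View pics/t19.png

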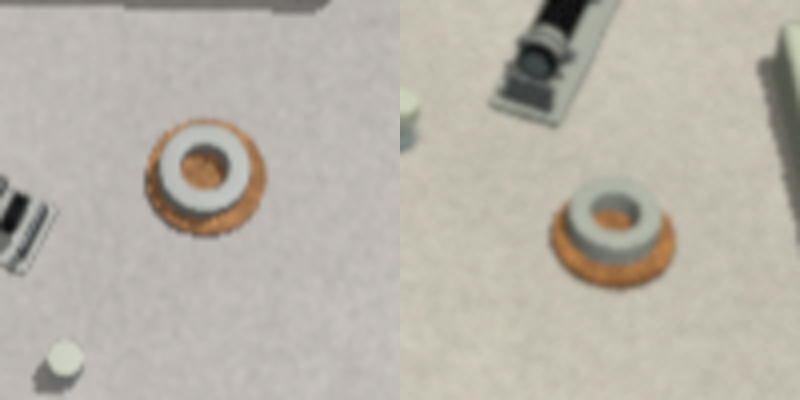

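```bash
python3 - <<'E'
from h import *
f=lambda n,u,v,z:unproj(n,u,v,z)[:2].round(1)
print(f("top",265+204.5/4-.4,110+168/4-.4,28),f("top",265+206/4-.4,110+177.5/4-.4,8))
print(f("side",300+214.5/4-.4,190+211/4-.4,28),f("side",300+213.5/4-.4,190+232/4-.4,8))
E
```

```text
[686.7 -88.7] [687.  -91.3]
[686.7 -86.4] [687.9 -87.3]
```

Call:
arm_command(
  targets=[
    [0,-0.03,0.015,0.02,0],
    [0,-0.0586,0.0294,0.06,0],
    [0,-0.0586,0.0294,0.1,0],
    [0,-0.0586,0.0294,0.14,0],
    [0,-0.0586,0.0294,0.17,0],
    [0,-0.0586,0.0294,0.17,0],
  ],
)

```text
time_s: 26.87
ee_pos: [388.7, -280.6, 57.4]
ee_rot: [179.8, -1.3, 4.5]
force: [-0.7, 0.2, 0.3]
gripper_width: 90.9
```

```bash
python3 go.py 391 -281.5 6 4.5
```

```text
t 26.87 pos [ 388.7 -280.6   57.4] rot [179.82  -1.32   4.5 ] F [-0.7  0.2  0.3] w 90.9 q [-38.  19. 115.   1.  45.  47.]
target (391.0, -281.5, 6.0, 4.5) shift [0.002  0.0019 0.1029] turn -0.0001 dist 51
```

Call:
arm_command(
  targets=[
    [0,0.002,0.0019,0.03,0],
    [0,0.002,0.0019,0.06,0],
    [0,0.002,0.0019,0.085,0],
    [0,0.002,0.0019,0.097,0],
    [0,0.002,0.0019,0.1,0],
    [0,0.002,0.0019,0.1,0],
  ],
)

```text
time_s: 27.37
ee_pos: [391.6, -281.6, 7.8]
ee_rot: [179.8, -1.3, 4.5]
force: [-0.6, 0.5, -0.9]
gripper_width: 91.1
```

Call:
arm_command(
  targets=[
    [1,0,0,0,0],
    [1,0,0,0,0],
    [1,0,0,0,0],
    [1,0,0,0,0],
    [1,0,0,0,0],
    [1,0,0,0,0],
    [1,0,0,0,0],
    [1,0,0,0,0],
  ],
  squeeze=25,
)

```text
time_s: 28.03
ee_pos: [391.6, -281.6, 7.9]
ee_rot: [179.8, -1.3, 4.5]
force: [0.4, 0.0, 0.3]
gripper_width: 46.5
```

Call:
arm_command(
  targets=[
    [1,0,0,0,0],
    [1,0,0,0,0],
    [1,0,0,0,0],
  ],
)

```text
time_s: 28.28
ee_pos: [391.6, -281.6, 7.9]
ee_rot: [179.8, -1.3, 4.5]
force: [0.2, 0.0, 0.9]
gripper_width: 46.3
```

Call:
arm_command(
  targets=[
    [1,0,0,-0.01,0],
    [1,0,0,-0.03,0],
    [1,0,0,-0.07,0],
    [1,0,0,-0.12,0],
    [1,0,0,-0.18,0],
    [1,0,0,-0.24,0],
    [1,0,0,-0.28,0],
    [1,0,0,-0.3,0],
  ],
)

```text
time_s: 28.95
ee_pos: [389.0, -282.2, 161.1]
ee_rot: [179.6, -1.6, 4.5]
force: [-0.4, 0.4, -1.4]
gripper_width: 46.0
```

```bash
python3 go.py 533 452 150 82
```

```text
t 28.95 pos [ 389.  -282.2  161.1] rot [179.6   -1.57   4.52] F [-0.4  0.4 -1.4] w 46.0 q [-38.  12. 107.   1.  60.  47.]
target (533.0, 452.0, 150.0, 82.0) shift [ 0.402  -1.4413  0.0233] turn -1.7218 dist 748
```

Call:
arm_command(
  targets=[
    [1,0.01,-0.05,0,-0.1],
    [1,0.03,-0.12,0,-0.2],
    [1,0.05,-0.2,0,-0.3],
    [1,0.07,-0.28,0,-0.4],
    [1,0.1,-0.36,0,-0.5],
    [1,0.12,-0.44,0,-0.6],
    [1,0.14,-0.52,0,-0.65],
    [1,0.17,-0.6,0,-0.7],
  ],
)

```text
time_s: 29.62
ee_pos: [448.5, 24.4, 161.5]
ee_rot: [178.9, -1.1, 36.1]
force: [0.8, -0.8, -0.6]
gripper_width: 46.0
```

```bash
python3 go.py 533 452 150 82
```

```text
t 29.62 pos [448.5  24.4 161.5] rot [178.87  -1.07  36.14] F [ 0.8 -0.8 -0.6] w 46.0 q [  2.   9. 111.  -0.  59.  56.]
target (533.0, 452.0, 150.0, 82.0) shift [ 0.6402 -0.5915  0.0234] turn -1.0191 dist 436
```

Call:
arm_command(
  targets=[
    [1,0.05,-0.046,0,-0.1],
    [1,0.105,-0.097,0,-0.22],
    [1,0.16,-0.148,0,-0.34],
    [1,0.215,-0.2,0,-0.46],
    [1,0.27,-0.25,0,-0.58],
    [1,0.325,-0.3,0,-0.7],
    [1,0.38,-0.35,0,-0.85],
    [1,0.43,-0.4,0,-1],
  ],
)

```text
time_s: 30.28
ee_pos: [504.1, 314.7, 161.5]
ee_rot: [178.4, 0.1, 81.5]
force: [0.6, -0.6, -1.7]
gripper_width: 46.1
```

```bash
python3 go.py 533 452 120 82
```

```text
t 30.28 pos [504.1 314.7 161.5] rot [1.7845e+02 6.0000e-02 8.1490e+01] F [ 0.6 -0.6 -1.7] w 46.1 q [31. 22. 93. -1. 65. 40.]
target (533.0, 452.0, 120.0, 82.0) shift [0.2802 0.0142 0.0832] turn -0.0114 dist 146
```

Call:
arm_command(
  targets=[
    [1,0.05,0.002,0,0],
    [1,0.12,0.006,0.01,0],
    [1,0.19,0.01,0.02,0],
    [1,0.24,0.0142,0.04,0],
    [1,0.27,0.0142,0.06,0],
    [1,0.28,0.0142,0.08,0],
    [1,0.28,0.0142,0.083,0],
  ],
)

```text
time_s: 30.87
ee_pos: [531.5, 451.1, 116.9]
ee_rot: [178.7, 0.3, 81.5]
force: [0.1, -0.4, -1.8]
gripper_width: 46.0
```

```bash
python3 - <<'E'
from h import *
C4=[(621,237),(691,247),(677,317),(606,306)]
Q=[unproj("top",73+(x-555)/2.8-.4,174+(y-185)/2.8-.4,8)[:2] for x,y in C4]
Q=np.array(Q);print(Q.round(1),Q.mean(0).round(1))
for i in range(4):
    d=Q[(i+1)%4]-Q[i];print(np.linalg.norm(d).round(1),np.degrees(np.arctan2(d[1],d[0])).round(1))
E
python3 go.py 533 452 60 81 533 452 20 81; python3 snap.py _20 side top;  python3 - <<'E'
from fit import *
IM["side"]=cv2.imread("pics/side_20.png");IM["top"]=cv2.imread("pics/top_20.png")
d=cv2.resize(IM["side"][70:170,240:340],None,fx=4,fy=4,interpolation=cv2.INTER_CUBIC)
c=cv2.resize(IM["top"][160:260,60:160],None,fx=4,fy=4,interpolation=cv2.INTER_CUBIC)
cv2.imwrite("pics/t20.png",np.clip(np.hstack([c,d])*1.3,0,255).astype(np.uint8))
E
```

```text
[[568.6 477.4]
 [560.7 412.2]
 [495.  418.9]
 [503.6 484.4]] [532.  448.2]
65.7 -96.8
66.1 174.2
66.1 82.5
65.3 -6.2
t 30.87 pos [531.5 451.1 116.9] rot [178.66   0.32  81.54] F [ 0.1 -0.4 -1.8] w 46.0 q [40. 33. 80. -1. 66. 49.]
target (533.0, 452.0, 60.0, 81.0) shift [0.0028 0.     0.1137] turn 0.012 dist 57
target (533.0, 452.0, 20.0, 81.0) shift [ 0.0032 -0.0018  0.1937] turn 0.012 dist 97
```

View pics/t20.png

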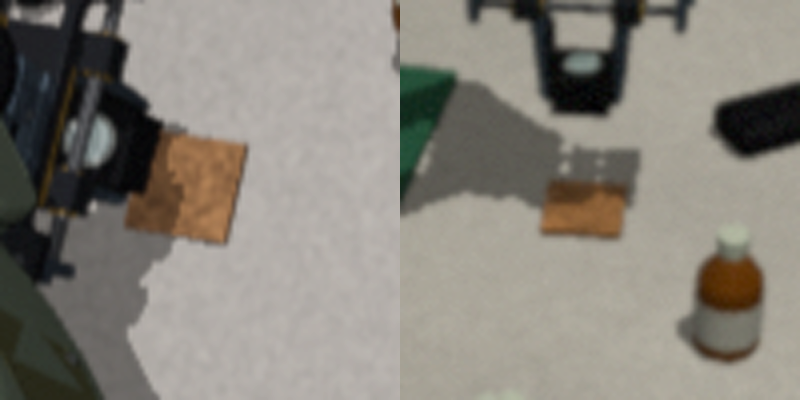

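Call:
arm_command(
  targets=[
    [1,0.004,0,0.03,-0.02],
    [1,0.004,0,0.06,-0.044],
    [1,0.004,0,0.09,-0.044],
    [1,0.004,-0.001,0.12,-0.044],
    [1,0.004,-0.001,0.145,-0.044],
    [1,0.004,-0.001,0.165,-0.044],
    [1,0.004,-0.001,0.175,-0.044],
    [1,0.004,-0.001,0.18,-0.044],
  ],
)

```text
time_s: 31.63
ee_pos: [534.2, 450.7, 28.6]
ee_rot: [178.6, 0.3, 83.4]
force: [0.5, -1.0, -1.5]
gripper_width: 46.0
```

```bash
python3 go.py 533 453 16 83.5; python3 snap.py _21 side top;  python3 - <<'E'
from fit import *
IM["side"]=cv2.imread("pics/side_21.png");IM["top"]=cv2.imread("pics/top_21.png")
d=cv2.resize(IM["side"][80:160,250:330],None,fx=5,fy=5,interpolation=cv2.INTER_CUBIC)
c=cv2.resize(IM["top"][160:240,60:140],None,fx=5,fy=5,interpolation=cv2.INTER_CUBIC)
cv2.imwrite("pics/t21.png",np.clip(np.hstack([c,d])*1.5,0,255).astype(np.uint8))
E
```

```text
t 31.63 pos [534.2 450.7  28.6] rot [178.6    0.33  83.4 ] F [ 0.5 -1.  -1.5] w 46.0 q [40. 37. 86. -1. 56. 47.]
target (533.0, 453.0, 16.0, 83.5) shift [ 0.0045 -0.0035  0.025 ] turn -0.0021 dist 13
```

View pics/t21.png

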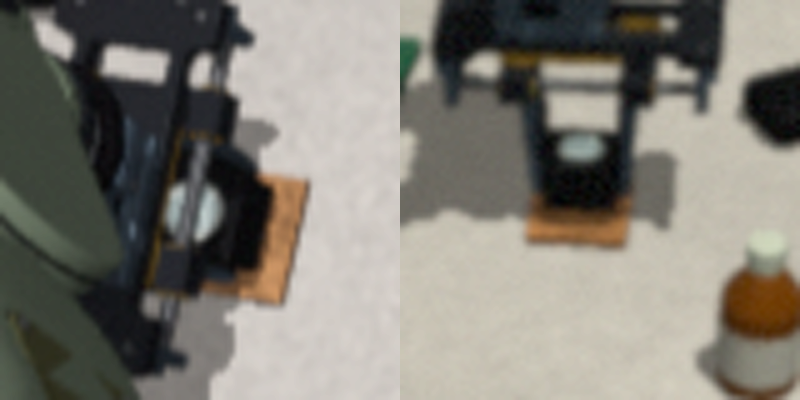

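```bash
python3 - <<'E'
from h import *
print(unproj("top",98.2,201.9,54.7).round(1),unproj("side",285.6,109.2,54.7).round(1))
E
```

```text
[533.6 449.4  54.7] [532.6 452.6  54.7]
```

Call:
arm_command(
  targets=[
    [1,0.002,0,0.005,0],
    [1,0.004,0,0.01,0],
    [1,0.004,0,0.014,0],
    [1,0.004,0,0.018,0],
    [1,0.004,0,0.021,0],
    [1,0.004,0,0.023,0],
    [1,0.004,0,0.023,0],
  ],
)

```text
time_s: 32.32
ee_pos: [534.7, 453.0, 17.3]
ee_rot: [178.6, 0.3, 83.4]
force: [0.1, -0.5, -0.4]
gripper_width: 45.9
```

Call:
arm_command(
  targets=[
    [1,0,0,0.001,0],
    [1,0,0,0.002,0],
    [1,0,0,0.002,0],
  ],
)

```text
time_s: 32.57
ee_pos: [534.9, 453.1, 16.8]
ee_rot: [178.6, 0.3, 83.4]
force: [-0.7, -0.9, 1.3]
gripper_width: 46.1
```

Call:
arm_command(
  targets=[
    [1,0,0,0.001,0],
    [1,0,0,0.0015,0],
    [1,0,0,0.0015,0],
  ],
)

```text
time_s: 32.82
ee_pos: [535.0, 453.2, 16.7]
ee_rot: [178.5, 0.3, 83.4]
force: [-1.2, -1.0, 4.8]
gripper_width: 46.3
```

Call:
arm_command(
  targets=[
    [0.35,0,0,0,0],
    [0.25,0,0,0,0],
    [0.1,0,0,0,0],
    [0,0,0,0,0],
    [0,0,0,0,0],
    [0,0,0,0,0],
    [0,0,0,0,0],
    [0,0,0,0,0],
  ],
)

```text
time_s: 33.48
ee_pos: [535.0, 453.1, 16.6]
ee_rot: [178.5, 0.3, 83.4]
force: [0.2, -0.2, 0.1]
gripper_width: 90.8
```

Call:
arm_command(
  targets=[
    [0,0,0,-0.02,0],
    [0,0,0,-0.06,0],
    [0,0,0,-0.12,0],
    [0,0,0,-0.18,0],
    [0,0,0,-0.25,0],
    [0,-0.1,0,-0.3,0],
    [0,-0.2,0,-0.3,0],
    [0,-0.25,0,-0.3,0],
  ],
)

```text
time_s: 34.15
ee_pos: [518.1, 334.6, 169.9]
ee_rot: [178.3, 0.1, 83.5]
force: [0.1, -0.6, -0.4]
gripper_width: 91.5
```

```bash
python3 go.py 250 420 170 83.5
```

```text
t 34.15 pos [518.1 334.6 169.9] rot [1.7831e+02 1.0000e-01 8.3530e+01] F [ 0.1 -0.6 -0.4] w 91.5 q [32. 23. 89. -1. 67. 39.]
target (250.0, 420.0, 170.0, 83.5) shift [ 0.1093 -0.5517 -0.0168] turn 0.0007 dist 281
```

Move the arm clear and check everything.

Call:
arm_command(
  targets=[
    [0,0.01,-0.07,-0.01,0],
    [0,0.03,-0.15,-0.02,0],
    [0,0.045,-0.23,-0.02,0],
    [0,0.06,-0.31,-0.02,0],
    [0,0.075,-0.39,-0.02,0],
    [0,0.09,-0.46,-0.02,0],
    [0,0.1,-0.52,-0.02,0],
    [0,0.109,-0.55,-0.02,0],
  ],
)

```text
time_s: 34.82
ee_pos: [247.5, 419.9, 172.5]
ee_rot: [178.4, 0.1, 83.7]
force: [-0.2, -0.2, -0.2]
gripper_width: 91.4
```

```bash
python3 go.py; python3 snap.py _22 side top; python3 - <<'E'
import ov
from ov import *
for n in IM: IM[n]=cv2.imread(f"pics/{n}_22.png")
from ov import sheet
S=ov.shapes
ov.shapes=lambda k:{"slim":[cyl(14,120)+[0,0,25.8]],"wide":[cyl(22,72)+[0,0,25.1]],"cube":[box(46,46,34)+[0,0,8]]}.get(k) or S(k)
fits={}
for k,P,x0 in(("slim",cyl(14,120)+[0,0,25.8],(673,86,np.radians(65))),("wide",cyl(22,72)+[0,0,25.1],(538.5,-431,np.radians(-62)))):
    for c in(("top",),("side",)): print(k,c,np.round(fit(P,x0,"dark",c),1))
D={"slim":(671.5,84.5,65),"long":(673.5,87,65.1),"wide":(537.5,-430.5,-62),"short":(538.7,-430.6,-62)}
sheet(D,"pics/ovc.png")
D={"cube":(534,452,-6.5),"spad":(533.3,452.5,-6.5),"rpad":(688,-89,0)}
sheet(D,"pics/ovd.png")
m=np.vstack([cv2.imread("pics/ovc.png"),cv2.imread("pics/ovd.png")]);cv2.imwrite("pics/ove.png",cv2.resize(m,(600,600)))
E
```

```text
t 34.82 pos [247.5 419.9 172.5] rot [1.7835e+02 6.0000e-02 8.3660e+01] F [-0.2 -0.2 -0.2] w 91.4 q [ 59.  12. 105.  -2.  62.  66.]
slim ('top',) [671.8  86.1  64.8 157.1 643. ]
slim ('side',) [664.4  69.7  65.6  92.1 446.4]
wide ('top',) [ 538.3 -427.3  -63.1  115.2  698.1]
wide ('side',) [ 536.6 -429.6  -62.2  216.  1053.5]
(370, 740, 3)
(370, 740, 3)
```

View pics/ovc.png

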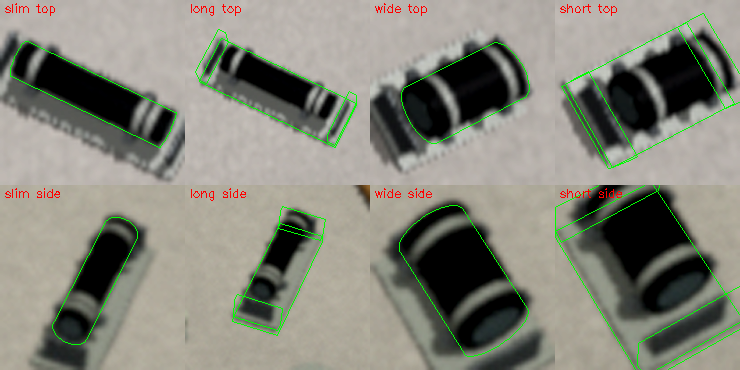

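View pics/ovd.png

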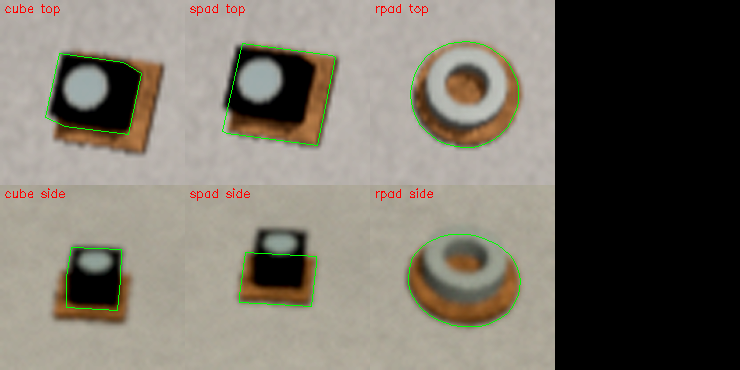

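View pics/top_22.png

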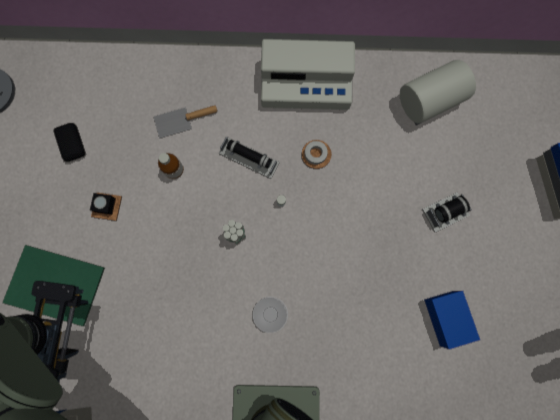

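```bash
python3 - <<'E'
from fit import *
for n in IM:
    IM[n]=cv2.imread(f"pics/{n}_22.png")
    c=projN(n,np.array([[534.,452,42]]))[0].round().astype(int)
    cv2.circle(IM[n],tuple(int(v) for v in c),5,(0,0,0),-1)
    print(n,np.round(fit(box(46,46,34)+[0,0,8],(534,452,-.11),"dark",(n,)),1))
    print(n,"bottle/tubes diff", [int(np.abs(cv2.imread(f"pics/{n}_22.png")[s].astype(int)-cv2.imread(f"pics/{n}0.png")[s]).max()) for s in ([np.s_[150:180,155:185],np.s_[220:245,222:246]] if n=="top" else [np.s_[125:162,312:334],np.s_[168:202,255:280]])])
E
```

```text
top [534.  449.7  -5.4  80.1 530.6]
top bottle/tubes diff [5, 2]
side [534.1 450.   -7.3  40.6 270.6]
side bottle/tubes diff [8, 6]
```

```bash
python3 - <<'E'
from workcell import env
print(env.job_done()); print(env.state()["time_s"])
E
```

```text
the job is handed in; nothing more can be done
None
the job is handed in; nothing more can be done
```

All four parts are in their holders and the job is handed in after about 35 s of robot time. No verdict was reported.

**How it went:** My first try at the slim barrel lifted before the slow fingers had closed. The barrel stayed where it was, and I gripped it on the second try. I set each part down slowly until it touched. The highest contact force I read was about 6 N (limit 40 N).

**Last camera checks**, using the pictures taken with the arm moved clear:

| Part | Result | Limit |
|---|---|---|
| Slim barrel | about 2–4 mm from the middle lengthwise, about 1 mm sideways | 13 mm, 5 mm |
| Wide barrel | about 2–3 mm from the middle lengthwise, about 2 mm sideways | 11 mm, 5 mm |
| Ring | about 1–3 mm from the pad centre | 12 mm |
| Cube | about 1 mm off centre in the top view, about 6 mm in the side view, about 2° or less from square in the top view (3° in the side view) | 12 mm, 15° |

Tubes and bottle look the same as in the first pictures.

**Checks that disagreed:**
- **Cameras:** the two views differ by 2–6 mm in y, most at the square pad, so the cube's true offset is uncertain, but both readings are within the limit.
- **Slim barrel:** the last automatic side-view fit was off by about 16 mm because it picked up the dark cradle cheeks. I relied on the overlay in both pictures and the top-view fit instead, and both showed it seated.

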